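# Set up the eyepiece inspection case

## Task

Set up the eyepieces for their record photograph: first raise the case's stiff mirror lid by its bar until it stands in line with the brass index arm (to within about 5 degrees) and leave it there, without shifting the arm; then stand every silver eyepiece, barrel down and fully home, in a hole of its own in the case. Clear the yellow dust plug into the parts cup and, where it lay, lay the straightedge flat on the shelf as the scale, its plain long edge flush against the case's front face and roughly centred on it, and leave everything else where it is.

Things in the scene. Friction and masses are not known exactly. Their poses are not given: they have to be found in the camera images.
- case: the inspection case: grey block fixed to the shelf, 130 deep (its x) x 260 wide (its y) x 50 mm high, with a row of four holes in its top. Origin: centre of its underside; x points away from the front face, so the front face is the upright plane x = -65 mm; z up. It does not move
- hole0 (a point): mouth centre of hole 0 in the case's top, 50 mm above the shelf: 36 mm wide, 36 mm deep, small chamfer; at case x = -15 mm, y = -87 mm. Free to use in any order
- hole1 (a point): mouth centre of hole 1 in the case's top, 50 mm above the shelf: 36 mm wide, 36 mm deep, small chamfer; at case x = -15 mm, y = -29 mm. Free to use in any order
- hole2 (a point): mouth centre of hole 2 in the case's top, 50 mm above the shelf: 36 mm wide, 36 mm deep, small chamfer; at case x = -15 mm, y = 29 mm. Free to use in any order
- hole3 (a point): mouth centre of hole 3 in the case's top, 50 mm above the shelf: 36 mm wide, 36 mm deep, small chamfer; at case x = -15 mm, y = 87 mm. Free to use in any order
- lid (a joint): angle (rad) of the black mirror lid on the case: 0 = shut flat on the case, grows as its front edge rises and swings over to the back; runs to 2.35. Stiff hinge: it stays where it is left and takes about 5 N at the bar. Hinge axis parallel to the case's y at case x = +60, z = 56 mm; lid panel 8 mm thick, 250 wide, reaching 125 mm from the hinge
- lid_bar (a point): middle of the lid's round grip bar, 10 mm thick, 120 mm long (along the case's y), 165 mm from the hinge axis and 40 mm beyond the lid's edge, in the plane of the lid, carried on two thin arms at its ends (56 mm either side of the middle); room for a finger between bar and lid. It can be pinched from above and turns between the fingers as the lid swings
- index (a joint): angle (rad) of the brass index arm, measured just as the lid's: the lid is at its set angle when lid equals this. Preset a little past upright (about 92 to 118 degrees); stays put unless knocked
- index_tip (a point): free end of the brass index arm, a thin bar 130 mm long, 12 mm wide, 6 mm thick, pivoted on the lid's hinge axis 12 mm outside the case's right-hand end (case y = -142 mm)
- eyepiece1: silver eyepiece (may be absent), standing upright at the start: lower barrel 31.8 mm in diameter and 30 mm long with chamfered foot, above it a body 44 mm in diameter and 45 mm long whose shoulder rests on the case when seated; 75 mm tall in all, about 120 g. Origin: centre of its foot, z up its axis; round, so its yaw is of no account
- eyepiece2: silver eyepiece (may be absent), standing upright at the start: lower barrel 31.8 mm in diameter and 30 mm long with chamfered foot, above it a body 44 mm in diameter and 45 mm long whose shoulder rests on the case when seated; 75 mm tall in all, about 120 g. Origin: centre of its foot, z up its axis; round, so its yaw is of no account
- eyepiece3: silver eyepiece (may be absent), standing upright at the start: lower barrel 31.8 mm in diameter and 30 mm long with chamfered foot, above it a body 44 mm in diameter and 45 mm long whose shoulder rests on the case when seated; 75 mm tall in all, about 120 g. Origin: centre of its foot, z up its axis; round, so its yaw is of no account
- eyepiece4: silver eyepiece (may be absent), standing upright at the start: lower barrel 31.8 mm in diameter and 30 mm long with chamfered foot, above it a body 44 mm in diameter and 45 mm long whose shoulder rests on the case when seated; 75 mm tall in all, about 120 g. Origin: centre of its foot, z up its axis; round, so its yaw is of no account
- rule: steel straightedge lying flat: plate 180 (its y) x 60 (its x) x 6 mm, about 150 g, with an upright dark grip rib 100 long x 12 wide, its top 40 mm above the underside, centred 18 mm from the middle line towards the rear edge (rule x = -18 mm). Origin: centre of its underside; the plain straight edge is the long one at x = +30 mm, farther from the rib
- rule_end_a (a point): one end of the straightedge's plain edge (rule x = +30, y = +90 mm, underside)
- rule_end_b (a point): other end of the plain edge (rule x = +30, y = -90 mm, underside)
- cup: parts cup: open metal cup fixed to the shelf, 72 mm wide at the rim, 55 mm high, wall 3 mm; origin under its centre
- funnel: bystander: black funnel standing mouth down, 80 mm wide, 70 mm high; origin under its centre
- plug: yellow dust plug lying in front of the case: stem 32 mm wide below, head 42 mm wide and 8 mm thick on top, 26 mm high in all, 30 g; origin under its centre, z up
- spacer: bystander: bronze spacer ring, 52 mm wide, 10 mm high; origin under its centre
- filter: bystander: dark green Moon filter disc in a dark rim, 48 mm wide, 7 mm high; origin under its centre
- driver: bystander: screwdriver, 160 mm long, lying behind the case
- grease: bystander: small jar, 48 mm wide, 50 mm high; origin under its centre

How it is judged:
On the way:
1. the lid stands in line with the index arm, not being moved (angle between the x axis of lid_bar and the x axis of index_tip, either way round below 0.09 rad and velocity of joint lid between -0.05 and 0.05 rad/s and contact force between the fingers and lid below 0.5 N), for 0.3 s.
At the end, for the whole second after the job is handed in: Lid within 0.09 rad of the unshifted index arm; each eyepiece present upright, within 6 mm of a hole centre, shoulder within 4 mm of the top; plug in the cup; straightedge flat on the shelf, both plain-edge ends within 3 mm of the front face, middle within 40 mm of the case middle; at rest (angle between the x axis of lid_bar and the x axis of index_tip, either way round below 0.09 rad and distance of index_tip from where it was at the start of the episode below 0.015 m and (horizontal distance between eyepiece1 and hole0 below 0.006 m or horizontal distance between eyepiece1 and hole1 below 0.006 m or horizontal distance between eyepiece1 and hole2 below 0.006 m or horizontal distance between eyepiece1 and hole3 below 0.006 m) and z of each of eyepiece1, eyepiece2, eyepiece3, eyepiece4 in the frame of case below 0.024 m and angle between each of eyepiece1, eyepiece2, eyepiece3, eyepiece4's own z axis and vertical below 0.1 rad and linear speed of each of eyepiece1, eyepiece2, eyepiece3, eyepiece4, rule below 0.02 m/s and (horizontal distance between eyepiece2 and hole0 below 0.006 m or horizontal distance between eyepiece2 and hole1 below 0.006 m or horizontal distance between eyepiece2 and hole2 below 0.006 m or horizontal distance between eyepiece2 and hole3 below 0.006 m) and (horizontal distance between eyepiece3 and hole0 below 0.006 m or horizontal distance between eyepiece3 and hole1 below 0.006 m or horizontal distance between eyepiece3 and hole2 below 0.006 m or horizontal distance between eyepiece3 and hole3 below 0.006 m) and (horizontal distance between eyepiece4 and hole0 below 0.006 m or horizontal distance between eyepiece4 and hole1 below 0.006 m or horizontal distance between eyepiece4 and hole2 below 0.006 m or horizontal distance between eyepiece4 and hole3 below 0.006 m) and horizontal distance between plug and cup below 0.025 m and height (world z) of plug below 0.045 m and x of rule_end_a in the frame of case between -0.068 and -0.06 m and x of rule_end_b in the frame of case between -0.068 and -0.06 m and y of rule in the frame of case between -0.04 and 0.04 m and height (world z) of rule below 0.004 m and angle between rule's own z axis and vertical below 0.05 rad); the robot touches nothing.
It fails at once if the index arm is shifted by more than 15 mm (distance of index_tip from where it was at the start of the episode above 0.015 m).
It fails at once if a bystander is pushed more than 40 mm from its place (distance of any of funnel, spacer, filter, driver, grease from where it was at the start of the episode above 0.04 m).
Of eyepiece1, eyepiece2, eyepiece3, eyepiece4 only 2 to 4 are there at a start; the rules pass over those that are not, and their reading is None.
At some moment in a run one of rule, plug may be knocked a few centimetres aside while the robot is not near it.
It also fails if it takes over 210 s, if anything falls off the work surface, if the arm or the gripper's body presses on something with over 40 N, if the wrist force passes 120 N, or if a joint passes its speed limit or range.

## Robot

A 6-joint arm with a two-finger parallel gripper is mounted at the origin on the work surface. World frame = base frame: x ahead of the robot, y to its left, z up, the work surface at z = 0. Lengths are in m, angles in rad, forces in N, time in s.
With the tool pointing down it reaches from about 0.25 to 0.775 m from the base axis. Payload 4 kg.
Tool frame: the origin (TCP) lies on the centre line of the jaws, within the pads' length; the fingertips stand robot.tips_ahead ahead of it and the grasp point (between the pads) lies 8 mm behind it (robot.tips_ahead is the distance from the TCP to the fingertips, in m); z points along the fingers, y is the line along which they close (so a half turn about z gives the same grasp; the last joint's range is limited). The gripper opens to 94 mm and grips with 3 to 60 N. Pads are 16 mm wide; open, the fingers measure 119 mm over their backs; the gripper's body (75 mm by 177 mm) begins 78 mm behind the grasp point.
Start: joints at [-1.28, 0.087, 1.371, -0, 1.684, -0.103], TCP at [0.211, -0.508, 0.217] pointing down, gripper open.
Joint ranges: [-3.1, 3.1], [-0.76, 2.03], [0.27, 2.55], [-1.08, 4.22], [0.17, 2.65], [-2.57, 2.57]. Speed limits (rad/s): [2.79, 2.79, 3.14, 3.14, 3.14, 3.14].

## Interface

Orientations are given as [roll, pitch, yaw] about the fixed x, y, z axes, in that order (R = Rz(yaw) Ry(pitch) Rx(roll)).
In Python, from bench import robot, snapshot, close_job, spotter gives the robot as it stands. The module is installed in compiled form; this text tells all that it offers.
- The arm moves only by the tool servo_tool, never from a script. Its argument "commands" is one flat list of numbers, 7 for each row, row after row: the shift along the tool's x, y, z in m, then the turn, a rotation vector about the tool's x, y, z in degrees, then the finger opening in m, from 0 to 0.094. In form: [x, y, z, ax, ay, az, grip, x, y, z, ax, ay, az, grip, ...]. A call has 1 to 10 rows; each row is the pose to reach, as a shift and turn from the pose commanded when the call began, along the tool's axes at that moment; what a row does not reach only later rows make up. A row lasts 1/8 s, in which the tool goes at most 62.5 mm and 10.7 degrees, less where a joint would pass 70% of its speed; a pose out of reach is approached as far as the arm can. A call with a gripper value outside its range is refused whole. The fingers move at their own pace and stop on an object; the grip force is fixed at half the most. Time passes only in rows, so rows that repeat a pose let the fingers close. It gives the time, the measured TCP pose, the force, the opening and the grip force at its end, in the units of the state.
- robot.get_obs(): the state, without advancing time (a new reading comes with each control period).
- snapshot(name): name is "scene" or "top" or "wrist"; returns a dict with "img" (420x560x3 uint8, blue, green, red), "camera_matrix" (3x3 intrinsics, pixels), "extrinsics" (4x4, takes a point from camera to world coordinates); the wrist camera has in their place "hand_eye" (4x4, takes a point from camera to tool coordinates, whose origin is the TCP and whose axes are the flange's). Camera axes: x right, y down, z forward; pixel columns grow to the right and rows downward; lengths in m; the calibration is good to about 2 mm. A picture is of the moment at which its call begins: read the wrist's pose just before it. There is no depth.
- close_job(): hands the job in; it is judged then, once.
Trained networks look in a picture, given as the dict that the camera call returned (one of the last four; its "shot" number tells which), for a name from the list of things; names that differ only in an ending like _2 or _b are one class to them, and where a whole thing is asked for, a point or a joint stands for the part that bears it (a point fixed in the world has none). Each returns a list of dicts, best first, with "conf" (0 to 1); they miss things now and then, are a little off and sometimes report something else, mostly with a low value. They report only what shows in the picture. A call takes as long as a camera call.
- spotter.trace(name, picture): "region" (420x560 bool, what is visible of it) and "box" ([left, top, width, height] in pixels, round what is visible of it).
The state is a dict: "time": time; "joint_positions": joint angles; "qvel": joint speeds; "joint_torque": joint torques, N m; "tool_pos": TCP position; "ee_rot": TCP orientation; "wrist_force": force on the tool from outside, world axes, zero at the start; "wrist_torque": the same for the moment, N m; "width": finger opening in m; "finger_force": force on a finger pad.
Only numpy, scipy, OpenCV 4.12 (cv2) and the standard library are available. Lean on these libraries where they do the work, as an engineer would, in place of code of your own. Each camera call takes 0.05 s, during which the arm holds its last target. There are 200 camera calls.

## Working session

There is one attempt and no reset: what is moved stays moved. The work goes in short steps, Python scripts to look and compute and a tool call to move; the robot and the scene stay as the last step left them, time stands still between calls to the robot, and variables do not carry over. Pictures are saved under pics/ and viewed, at most 14 in all, crops included, and the job is handed in when it is done.

Besides the shell and the picture viewer there is one more tool, called after "Call:" as a command line: name --argument value ..., lists and objects as JSON in quotes. servo_tool: Moves the arm, as the interface text tells. Its arguments: {"type":"object","properties":{"commands":{"type":"array","items":{"type":"number"}}},"required":["commands"]}

```bash
mkdir -p pics; cat > h.py <<'E'
import numpy as np, cv2
from bench import robot, snapshot, close_job, spotter
from scipy.spatial.transform import Rotation as Ro
def ext(s):
    if 'extrinsics' in s: return np.array(s['extrinsics'])
    o=s['obs']; T=np.eye(4); T[:3,:3]=Ro.from_euler('xyz',o['ee_rot']).as_matrix(); T[:3,3]=o['tool_pos']
    return T@np.array(s['hand_eye'])
def snap(n):
    o=robot.get_obs(); s=snapshot(n); s['obs']=o; return s
def at(s,px,z):
    E=ext(s); d=E[:3,:3]@np.linalg.inv(s['camera_matrix'])@np.array([px[0],px[1],1.]); return E[:3,3]+d*(z-E[2,3])/d[2]
def proj(s,P):
    E=ext(s); p=np.linalg.inv(E)@np.append(P,1); q=np.array(s['camera_matrix'])@p[:3]; return q[:2]/q[2]
def st():
    o=robot.get_obs(); print({k:np.round(o[k],4).tolist() for k in ('time','tool_pos','ee_rot','width','joint_positions')})
E
python3 - <<'E'
from h import *
st(); print(robot.tips_ahead)
for n in ('scene','top'):
    s=snap(n); cv2.imwrite(f'pics/{n}0.png',s['img']); print(n,ext(s).round(3).tolist(),s['camera_matrix'])
    for t in ['case','lid','lid_bar','index','eyepiece1','rule','cup','funnel','plug','spacer','filter','driver','grease']:
        for r in spotter.trace(t,s)[:5]:
            m=cv2.moments(r['region'].astype('u1') if 0 else r['region'].astype(np.uint8)); c=(m['m10']/m['m00'],m['m01']/m['m00'])
            print(t,round(r['conf'],2),r['box'],np.round(c,1),at(s,c,0.03)[:2].round(3))
E
```

```text
{'time': 0.0, 'tool_pos': [0.2109, -0.5074, 0.2153], 'ee_rot': [-3.1395, -0.0002, 0.3938], 'width': 0.0943, 'joint_positions': [-1.2801, 0.0879, 1.3722, -0.0, 1.6836, -0.1031]}
0.011
scene [[-0.659, 0.488, -0.572, 1.2], [0.752, 0.448, -0.484, 0.589], [0.02, -0.749, -0.662, 0.81], [0.0, 0.0, 0.0, 1.0]] [[389.05383115   0.         278.79008436]
 [  0.         389.05383115 213.36816091]
 [  0.           0.           1.        ]]
case 0.77 [215.2, 169.6, 112.3, 98.8] [278.  221.9] [0.556 0.042]
case 0.23 [383.3, 252.1, 21.9, 29.4] [393.9 266.2] [0.479 0.383]
lid 0.59 [368.3, 297.3, 30.5, 36.6] [384.2 316.7] [0.634 0.442]
lid 0.4 [181.9, 162.5, 53.6, 21.9] [209.9 171.5] [ 0.522 -0.298]
lid_bar 0.82 [233.3, 184.0, 90.3, 70.3] [280.1 216.7] [0.535 0.032]
index 0.65 [217.2, 174.5, 13.4, 29.2] [223.8 187.6] [ 0.552 -0.197]
eyepiece1 0.91 [360.4, 224.2, 12.6, 25.5] [365.1 237. ] [0.436 0.268]
eyepiece1 0.87 [384.1, 252.1, 19.2, 30.4] [393.8 266.9] [0.481 0.384]
eyepiece1 0.74 [345.9, 251.1, 15.3, 30.7] [352.8 263.3] [0.544 0.296]
eyepiece1 0.66 [187.5, 173.0, 12.6, 20.7] [194.5 181.7] [ 0.595 
[... 1570 characters left out ...]
117.9 268.2] [0.419 0.458]
funnel 0.25 [348.9, 170.1, 15.9, 29.6] [355.  183.5] [ 0.643 -0.118]
plug 0.48 [283.6, 258.8, 16.4, 18.6] [289.9 266. ] [0.433 0.042]
plug 0.19 [235.1, 166.6, 125.8, 94.6] [290.7 215.6] [0.557 0.042]
spacer 0.63 [122.2, 178.0, 32.7, 30.3] [136.6 192.3] [0.608 0.429]
spacer 0.51 [103.6, 255.9, 24.6, 22.7] [113.9 267.6] [0.42  0.467]
filter 0.51 [230.8, 276.9, 19.5, 22.4] [241.1 287.6] [0.379 0.158]
filter 0.33 [233.9, 169.3, 130.2, 90.4] [291.  216.1] [0.556 0.041]
driver 0.68 [295.7, 141.0, 39.0, 6.2] [318.9 144.1] [ 0.745 -0.027]
grease 0.87 [378.4, 141.4, 21.7, 28.0] [387.3 155.7] [ 0.717 -0.201]
grease 0.74 [233.0, 164.2, 127.7, 97.2] [291.6 216. ] [0.556 0.04 ]
```

```bash
python3 - <<'E'
import cv2
a=cv2.imread('pics/top0.png'); cv2.imwrite('pics/t.png',cv2.resize(a[130:300,90:470],None,fx=2.1,fy=2.1,interpolation=3))
a=cv2.imread('pics/scene0.png'); cv2.imwrite('pics/s.png',cv2.resize(a[140:345,165:445],None,fx=2.8,fy=2.8,interpolation=3))
E
```

```text
(no output)
```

View pics/t.png

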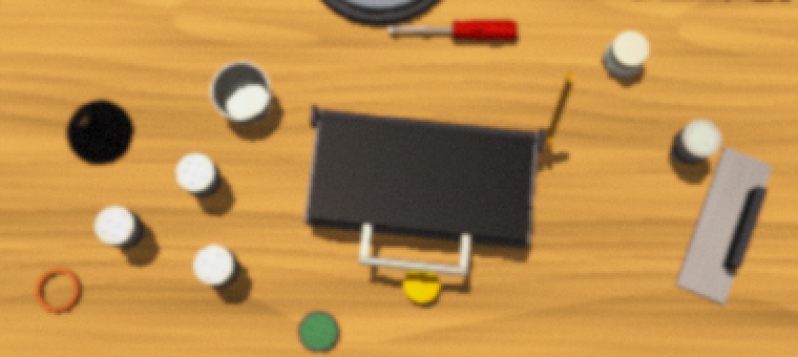

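View pics/s.png

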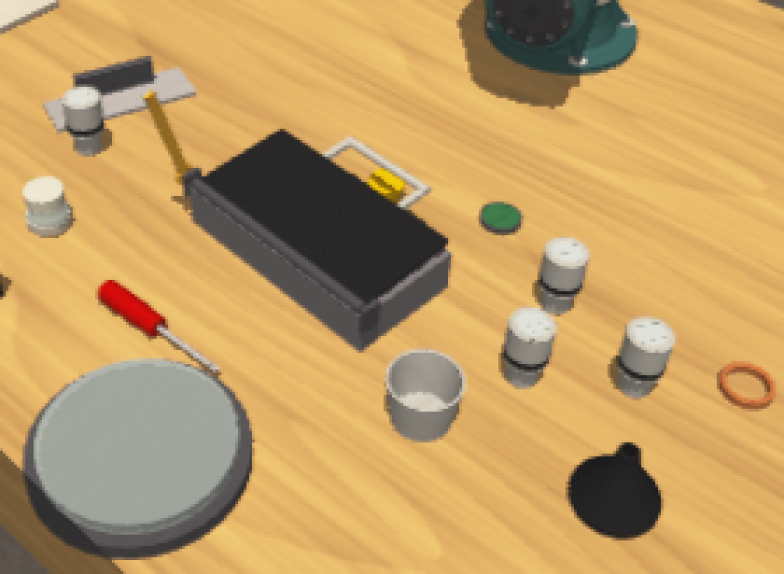

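The top and scene views show four eyepieces: three on the left and one on the right by the rule. The lid is shut, with its bar over the yellow plug. The index arm is at the right end. Next I'll look from close above with the wrist camera.

```bash
cat >> h.py <<'E'
def go(pos,yaw,pitch=0,roll=np.pi):
    "print tool-frame shift and rotvec(deg) from present pose to world pose"
    o=robot.get_obs(); R=Ro.from_euler('xyz',o['ee_rot']); Q=Ro.from_euler('xyz',[roll,pitch,yaw])
    d=R.inv().apply(np.array(pos)-o['tool_pos']); r=np.degrees((R.inv()*Q).as_rotvec())
    print('shift',d.round(4),'turn',r.round(2),'rows>=',np.ceil(max(np.linalg.norm(d)/.0625,np.linalg.norm(r)/10.7)))
E
python3 - <<'E'
from h import *
s=snap('wrist'); print(np.array(s['hand_eye']).round(3).tolist(),s['camera_matrix'].tolist() if hasattr(s['camera_matrix'],'tolist') else s['camera_matrix'])
# lid fit in top picture: dark pixels
t=snap('top'); g=t['img'].max(2); m=np.zeros(g.shape,np.uint8); m[150:262,228:370]=(g[150:262,228:370]<70)
n,l,stt,c=cv2.connectedComponentsWithStats(m); k=1+np.argmax(stt[1:,4]); cs,_=cv2.findContours((l==k).astype(np.uint8),0,2)
r=cv2.minAreaRect(cs[0]); print(r); print([at(t,p,.06).round(4).tolist() for p in cv2.boxPoints(r)])
rb=spotter.trace('lid_bar',t)[0]
go([.42,.03,.34],-.1)
go([.42,.03,.34],-.1+np.pi/2)
E
```

```text
[[0.0, -0.965, -0.262, 0.077], [1.0, 0.001, -0.001, 0.001], [0.001, -0.262, 0.965, -0.167], [0.0, 0.0, 0.0, 1.0]] [[318.9992823001866, 0.0, 279.85765168214203], [0.0, 318.9992823001866, 213.79145066142183], [0.0, 0.0, 1.0]]
((289.72186279296875, 215.85092163085938), (106.37301635742188, 54.7158317565918), 5.572197437286377)
[[0.4947, 0.1765, 0.06], [0.6286, 0.1692, 0.06], [0.6085, -0.0891, 0.06], [0.4757, -0.0754, 0.06]]
shift [ 0.3994 -0.4166 -0.1235] turn [ 1.000e-02 -0.000e+00  2.829e+01] rows>= 10.0
shift [ 0.3994 -0.4166 -0.1235] turn [ 1.000e-02  0.000e+00 -6.171e+01] rows>= 10.0
```

Call:
servo_tool --commands '[0.06,-0.06,-0.12,0,0,-10,0.094,0.1,-0.1,-0.12,0,0,-20,0.094,0.14,-0.14,-0.12,0,0,-30,0.094,0.18,-0.18,-0.12,0,0,-40,0.094,0.22,-0.22,-0.12,0,0,-50,0.05,0.26,-0.26,-0.12,0,0,-60,0.05,0.3,-0.31,-0.12,0,0,-62,0.05,0.34,-0.36,-0.12,0,0,-62,0.04,0.4,-0.417,-0.12,0,0,-62,0.04,0.4,-0.417,-0.12,0,0,-62,0.04]'

```text
time: 2.8
tool_pos: [0.4207, 0.0329, 0.3369]
ee_rot: [3.14, 0.0, 1.477]
wrist_force: [1.4, -1.3, -0.8]
width: 0.0407
finger_force: 0.0
```

```bash
python3 - <<'E'
from h import *
st(); s=snap('wrist'); cv2.imwrite('pics/w1.png',s['img'])
for n in ['lid_bar','lid','plug','index']:
    for r in spotter.trace(n,s)[:2]: print(n,r['conf'],r['box'])
E
```

```text
{'time': 2.8, 'tool_pos': [0.4207, 0.0329, 0.3369], 'ee_rot': [3.1401, 0.0002, 1.4767], 'width': 0.0407, 'joint_positions': [-0.0564, -0.1913, 1.3996, -0.0002, 1.9318, 0.0376]}
lid_bar 0.91 [293.1, 70.2, 139.9, 180.3]
lid_bar 0.72 [302.2, 363.0, 42.7, 20.4]
lid 0.71 [298.0, 65.5, 135.3, 187.4]
plug 0.79 [273.6, 158.2, 24.3, 29.1]
plug 0.23 [227.5, 75.3, 37.0, 37.2]
index 0.81 [401.8, 260.4, 87.8, 44.0]
index 0.43 [299.4, 68.5, 134.1, 185.2]
```

View pics/w1.png

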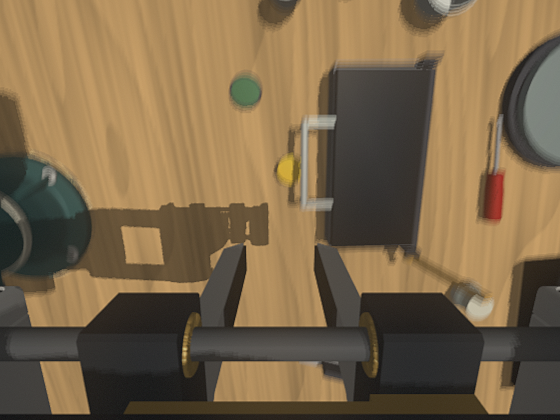

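The wrist view shows the lid's front edge from (335,66) to (328,245), the bar from (304,118) to (304,206), the plug at (287,171), and the index arm from about (415,253) to (480,298).

```bash
python3 - <<'E'
from h import *
from scipy.optimize import least_squares
s=snap('wrist'); t=snap('top')
for p in [(335,66),(328,245)]: print('lid front',at(s,p,.06).round(4))
for p in [(304,118),(304,206)]: print('bar',at(s,p,.061).round(4))
ri=spotter.trace('index',s)[0]; m=ri['region']; print(m.sum())
hsv=cv2.cvtColor(s['img'],cv2.COLOR_BGR2HSV)
cv2.imwrite('pics/w2.png',np.hstack([cv2.resize(s['img'][230:330,390:500],None,fx=3.6,fy=3.6,interpolation=3),cv2.resize(t['img'][150:220,330:400],(396,360),interpolation=3)]))
ys,xs=np.nonzero(m); print(np.c_[xs,ys][[xs.argmin(),xs.argmax(),ys.argmin(),ys.argmax()]])
# overlay hypotheses
E
```

```text
lid front [0.506 0.174 0.06 ]
lid front [ 0.4838 -0.0688  0.06  ]
bar [0.4617 0.1141 0.061 ]
bar [ 0.4528 -0.006   0.061 ]
625
[[404 259]
 [488 299]
 [414 258]
 [481 303]]
```

View pics/w2.png

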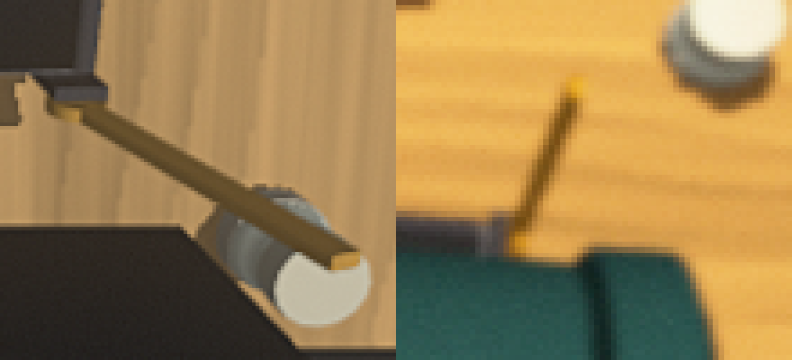

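```bash
python3 - <<'E'
from h import *
from scipy.optimize import least_squares
s=snap('wrist'); t=snap('top')
def C(v,p):
    c,q=np.cos(v[2]),np.sin(v[2]); return np.array([v[0]+c*p[0]-q*p[1],v[1]+q*p[0]+c*p[1],p[2]])
def res(v,which=3):
    th=v[3]; tip=[.06-.13*np.cos(th),-.142,.056+.13*np.sin(th)]
    r=[]
    if which&1:
        for px,p in [((335,66),(-.065,.125,.06)),((328,245),(-.065,-.125,.06)),((304,118),(-.105,.058,.061)),((304,206),(-.105,-.058,.061)),((485.8,302.2),tip)]: r.append(proj(s,C(v,p))-px)
    if which&2:
        r.append(proj(t,C(v,tip))-(361.5,166.5))
    return np.concatenate(r)
for w in (1,3):
    o=least_squares(res,[.56,.046,-.088,1.8],args=(w,)); print(o.x.round(4),np.degrees(o.x[3]).round(2)); print(o.fun.round(1))
v=o.x
print('bar',C(v,[-.105,0,.056]),'bar px in top of pose',proj(t,C(v,[-.105,0,.056])))
for r in spotter.trace('plug',s)[:1]: m=cv2.moments(r['region'].astype(np.uint8)); print('plug',at(s,(m['m10']/m['m00'],m['m01']/m['m00']),.022))
b=C(v,[-.105,0,.064]); go([b[0],b[1],.13],v[2]+np.pi/2)
E
```

```text
[ 0.5609  0.0433 -0.096   1.8477] 105.87
[ 1.1 -1.1  0.6  3.  -0.   1.5 -1.5 -1.7 -0.2 -1.2]
[ 0.5609  0.0434 -0.0953  1.8454] 105.73
[ 1.1 -1.1  0.6  3.  -0.   1.5 -1.5 -1.7 -0.3 -1.3  0.2 -0.2]
bar [0.45636581 0.05337213 0.056     ] bar px in top of pose [285.47508731 255.35430839]
plug [0.43556918 0.04071438 0.022     ]
shift [0.0273 0.0335 0.2066] turn [ 0.02  0.01 -0.12] rows>= 4.0
```

Call:
servo_tool --commands '[0.01,0.015,0.06,0,0,0,0.04,0.02,0.034,0.12,0,0,0,0.04,0.02,0.034,0.18,0,0,0,0.04,0.02,0.034,0.22,0,0,0,0.04,0.02,0.034,0.22,0,0,0,0.04]'

```text
time: 3.98
tool_pos: [0.4533, 0.0467, 0.1129]
ee_rot: [-3.133, 0.001, 1.475]
wrist_force: [-0.7, -0.6, 0.1]
width: 0.0399
finger_force: 0.0
```

```bash
python3 - <<'E'
from h import *
st(); s=snap('wrist'); cv2.imwrite('pics/w3.png',s['img'])
E
```

```text
{'time': 3.975, 'tool_pos': [0.4533, 0.0467, 0.1129], 'ee_rot': [-3.1332, 0.0007, 1.4746], 'width': 0.0399, 'joint_positions': [-0.0217, -0.0733, 1.7395, -0.0001, 1.4838, 0.0745]}
```

View pics/w3.png

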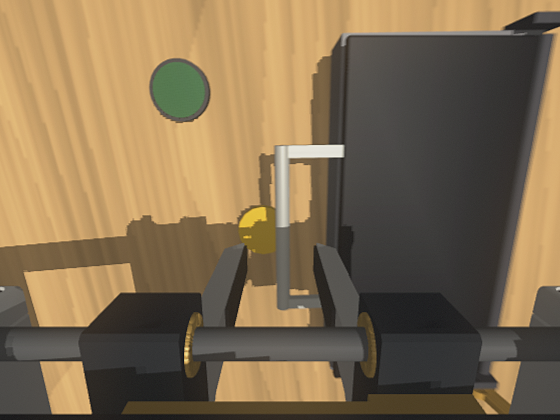

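The bar runs from (283,147) to (283,307), centred between the fingers.

```bash
python3 - <<'E'
from h import *
s=snap('wrist')
a,b=at(s,(282.5,147),.058),at(s,(283,307),.058); print(a,b,(a+b)/2,'len',np.linalg.norm(a-b),'yaw',np.arctan2(-(a-b)[0],(a-b)[1]))
c=at(s,(346,37),.06); d=at(s,(343,130),.06);print(c,d)
m=(a+b)/2; y=np.arctan2(-(a-b)[0],(a-b)[1]); 
print('case', m[:2]+.105*np.array([np.cos(y),np.sin(y)]))
go([m[0],m[1]-.008,.048],y+np.pi/2)
E
```

```text
[0.46464759 0.10842745 0.058     ] [ 0.45342702 -0.01562104  0.058     ] [0.45903731 0.04640321 0.058     ] len 0.12455491685627432 yaw -0.09020759568366711
[0.51079602 0.17236551 0.06      ] [0.50642521 0.11586954 0.06      ]
case [0.56361038 0.03694425]
shift [-0.0082  0.0027  0.0699] turn [ 0.11 -0.   -0.32] rows>= 2.0
```

Call:
servo_tool --commands '[0,0.003,0.035,0,0,0,0.04,0,0.003,0.066,0,0,0,0.04,0,0.003,0.066,0,0,0,0.04,0,0.003,0.066,0,0,0,0.0,0,0.003,0.066,0,0,0,0.0,0,0.003,0.066,0,0,0,0.0,0,0.003,0.066,0,0,0,0.0]'

```text
time: 4.95
tool_pos: [0.4539, 0.0476, 0.0509]
ee_rot: [-3.129, 0.0, 1.476]
wrist_force: [-15.4, -0.0, 12.0]
width: 0.0091
finger_force: 30.0
```

Call:
servo_tool --commands '[0,0.0006,-0.0144,0,0,0,0,0,0.0025,-0.0287,0,0,0,0,0,0.0056,-0.0427,0,0,0,0,0,0.01,-0.0564,0,0,0,0,0,0.0155,-0.0697,0,0,0,0,0,0.0221,-0.0825,0,0,0,0,0,0.0298,-0.0946,0,0,0,0,0,0.0386,-0.1061,0,0,0,0,0,0.0483,-0.1167,0,0,0,0,0,0.0589,-0.1264,0,0,0,0]'

```text
time: 6.2
tool_pos: [0.51, 0.0428, 0.1789]
ee_rot: [-3.123, -0.0, 1.477]
wrist_force: [-20.9, 2.2, 16.4]
width: 0.0088
finger_force: 30.0
```

Call:
servo_tool --commands '[0,0.0115,-0.0088,0,0,0,0,0,0.0236,-0.0165,0,0,0,0,0,0.0364,-0.0231,0,0,0,0,0,0.0497,-0.0286,0,0,0,0,0,0.0634,-0.033,0,0,0,0,0,0.0774,-0.0361,0,0,0,0,0,0.0917,-0.038,0,0,0,0,0,0.1061,-0.0386,0,0,0,0,0,0.1205,-0.038,0,0,0,0,0,0.1205,-0.038,0,0,0,0]'

```text
time: 7.45
tool_pos: [0.6389, 0.0309, 0.2166]
ee_rot: [3.139, -0.002, 1.477]
wrist_force: [0.6, 2.1, 3.1]
width: 0.0088
finger_force: 30.0
```

```bash
python3 - <<'E'
from h import *
st(); s=snap('scene'); t=snap('wrist')
cv2.imwrite('pics/c1.png',np.hstack([cv2.resize(s['img'][120:290,150:350],(470,400),interpolation=3),cv2.resize(t['img'],(320,400))]))
E
```

```text
{'time': 7.45, 'tool_pos': [0.6389, 0.0309, 0.2166], 'ee_rot': [3.1386, -0.0016, 1.4768], 'width': 0.0088, 'joint_positions': [-0.0411, 0.2865, 1.1386, 0.0015, 1.7134, 0.0531]}
```

View pics/c1.png

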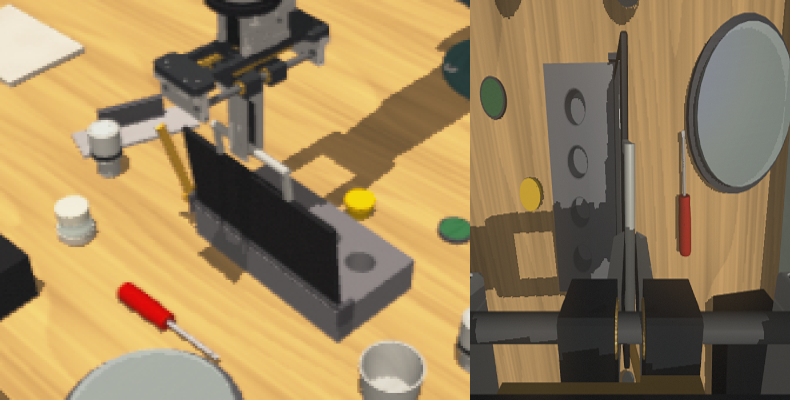

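The lid stands just past upright, still short of the index. The holes and plug are visible in the wrist view, so I'll zoom in there for an accurate case pose.

```bash
python3 - <<'E'
from h import *
t=snap('wrist'); cv2.imwrite('pics/w4.png',cv2.resize(t['img'][55:255,110:310],(600,600),interpolation=3))
E
```

```text
(no output)
```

View pics/w4.png

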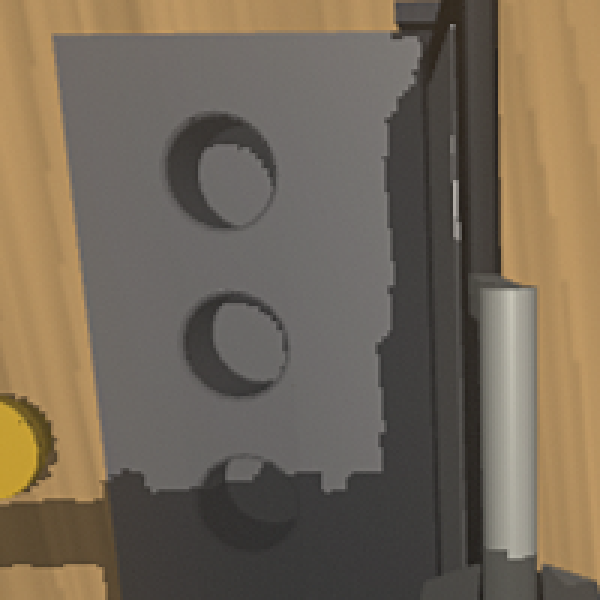

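```bash
cat >> h.py <<'E'
def C(v,p):
    c,q=np.cos(v[2]),np.sin(v[2]); return np.array([v[0]+c*p[0]-q*p[1],v[1]+q*p[0]+c*p[1],p[2]])
E
python3 - <<'E'
from h import *
from scipy.optimize import least_squares
t=snap('wrist')
obs=[((221,170),(-.015,.087,.05)),((236.5,344),(-.015,.029,.05)),((249,502),(-.015,-.029,.05)),((53,35),(-.065,.13,.05)),((106,470),(-.065,-.017,.05))]
pts=[(at(t,(110+a/3,55+b/3),.05),p) for (a,b),p in obs]
def f(v):
    r=[(C(v,p)-q)[:2] for q,p in pts[:4]]; e=C(v,pts[4][1])-pts[4][0]; r.append([e[0]]); return np.concatenate(r)
o=least_squares(f,[.56,.043,-.09]); v=o.x; print(v.round(4),(1000*o.fun).round(1))
for th in (97,100,105.7):
    th=np.radians(th); p=C(v,[.06-.165*np.cos(th),0,.056+.165*np.sin(th)]); print(p,proj(t,C(v,[.06-.165*np.cos(th),.06,.056+.165*np.sin(th)])))
print('bar end seen', 110+508/3,55+285/3)
r=spotter.trace('plug',t)[0]; m=cv2.moments(r['region'].astype(np.uint8)); print('plug',at(t,(m['m10']/m['m00'],m['m01']/m['m00']),.022),r['conf'])
E
```

```text
[ 0.5618  0.0421 -0.0802] [-0.2  0.  -0.3 -0.2  0.1 -0.9 -0.   1.1  0.5]
[0.64161353 0.03570467 0.21977012] [279.80163769 148.37868845]
[0.6501296  0.03502045 0.21849328] [296.5831168 147.991891 ]
[0.66607534 0.0337393  0.21484414] [326.97266196 147.14243823]
bar end seen 279.33333333333337 150.0
plug [0.4387336  0.04067178 0.022     ] 0.95
```

```bash
cat >> h.py <<'E'
V=np.array([.5618,.0421,-.0802])
E
python3 - <<'E'
from h import *
t=snap('wrist'); p=snap('top'); sc=snap('scene')
w=dict(t); w['obs']=dict(tool_pos=[0.4207,.0329,.3369],ee_rot=[3.1401,.0002,1.4767])
for d in (102,104,105,106,107,108):
    th=np.radians(d); T=C(V,[.06-.13*np.cos(th),-.142,.056+.13*np.sin(th)])
    print(d,proj(w,T)-(485.8,302.2),proj(p,T)-(361.5,166.5),proj(sc,T))
cv2.imwrite('pics/c2.png',cv2.resize(sc['img'][150:280,205:335],(600,600),interpolation=3))
E
```

```text
102 [-5.20127884  2.85559065] [0.16357252 1.79864022] [219.19001069 171.18296088]
104 [-1.84100328  2.32362393] [ 0.20758151 -0.0164233 ] [217.93969201 172.11800728]
105 [-0.21171911  2.03166208] [ 0.22418291 -0.90749019] [217.3189264  172.60176203]
106 [1.38252873 1.72271713] [ 0.23718732 -1.7871311 ] [216.70142246 173.0961195 ]
107 [2.94093799 1.39705821] [ 0.2466009  -2.65501888] [216.08742894 173.60090873]
108 [4.46274588 1.05496757] [ 0.25243165 -3.5108345 ] [215.47719383 174.1159531 ]
```

View pics/c2.png

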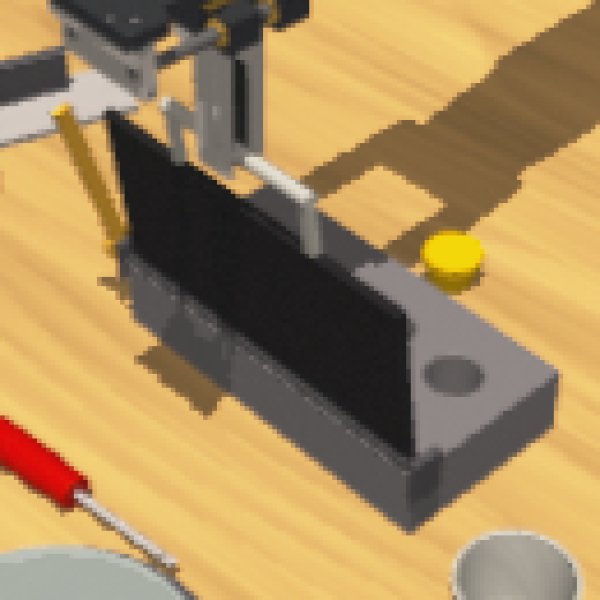

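Call:
servo_tool --commands '[0,0.006,0.0008,0,0,0,0,0,0.012,0.002,0,0,0,0,0,0.018,0.0032,0,0,0,0,0,0.022,0.0042,0,0,0,0,0,0.022,0.0042,0,0,0,0,0,0.022,0.0042,0,0,0,0]'

```text
time: 8.6
tool_pos: [0.6593, 0.0291, 0.2121]
ee_rot: [3.141, -0.002, 1.477]
wrist_force: [-0.2, 4.0, 6.5]
width: 0.0092
finger_force: 30.0
```

```bash
python3 - <<'E'
from h import *
st(); t=snap('wrist')
for d in (100,102,104,105,106,108):
    th=np.radians(d); print(d,proj(t,C(V,[.06-.165*np.cos(th),.06,.056+.165*np.sin(th)])).round(1),proj(t,C(V,[.06-.165*np.cos(th),.06,.061+.165*np.sin(th)])).round(1))
g=cv2.cvtColor(t['img'],6)
for row in (155,158,162,170): 
    x=np.arange(255,345); m=(g[row,255:345]>130)&(np.ptp(t['img'][row,255:345].astype(int),1)<25); print(row,x[m].min() if m.any() else None,x[m].max() if m.any() else None)
E
```

```text
{'time': 8.6, 'tool_pos': [0.6593, 0.0291, 0.2121], 'ee_rot': [3.141, -0.0017, 1.477], 'width': 0.0092, 'joint_positions': [-0.0427, 0.3359, 1.0847, 0.0017, 1.7202, 0.0514]}
100 [255.6 148.8] [254.8 149.5]
102 [267.1 148.5] [266.7 149.2]
104 [278.3 148.2] [278.3 148.9]
105 [283.9 148.1] [284.  148.7]
106 [289.3 147.9] [289.6 148.5]
108 [300.  147.6] [300.6 148.2]
155 273 288
158 273 288
162 273 287
170 273 287
```

Call:
servo_tool --commands '[0,0,0,0,0,0,0.03,0,0,0,0,0,0,0.03,0,0,-0.02,0,0,0,0.03,0,0,-0.05,0,0,0,0.03,0,-0.04,-0.09,0,0,0,0.03,0,-0.1,-0.1,0,0,0,0.05,0,-0.16,-0.1,0,0,0,0.06,0,-0.16,-0.1,0,0,0,0.06]'

```text
time: 9.65
tool_pos: [0.4965, 0.043, 0.3105]
ee_rot: [-3.14, 0.001, 1.476]
wrist_force: [0.8, 0.3, 0.2]
width: 0.0568
finger_force: 0.0
```

```bash
python3 - <<'E'
from h import *
st(); t=snap('wrist'); cv2.imwrite('pics/w5.png',t['img'])
for d in (100,102,104,105,106,108):
    th=np.radians(d); print(d,proj(t,C(V,[.06-.165*np.cos(th),.06,.056+.165*np.sin(th)])).round(1),proj(t,C(V,[.06-.13*np.cos(th),-.142,.056+.13*np.sin(th)])).round(1))
r=spotter.trace('plug',t)[0]; m=cv2.moments(r['region'].astype(np.uint8)); print('plug',at(t,(m['m10']/m['m00'],m['m01']/m['m00']),.022),r['conf'])
E
```

```text
{'time': 9.65, 'tool_pos': [0.4965, 0.043, 0.3105], 'ee_rot': [-3.1403, 0.001, 1.4758], 'width': 0.0568, 'joint_positions': [-0.0267, -0.0265, 1.3029, -0.001, 1.8665, 0.068]}
100 [471.6 138.9] [419.8 333.3]
102 [477.9 138.7] [423.6 332.8]
104 [484.  138.6] [427.4 332.1]
105 [487.  138.5] [429.2 331.8]
106 [489.8 138.4] [431.  331.4]
108 [495.4 138.2] [434.5 330.6]Traceback (most recent call last):
  File "<stdin>", line 5, in <module>
IndexError: list index out of range
```

View pics/w5.png

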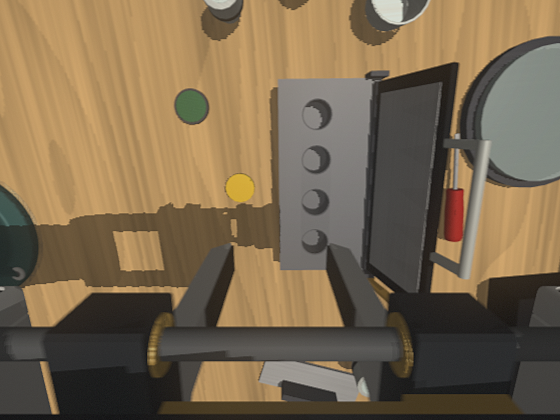

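The lid is standing where I left it, with the bar end near (483,142). The plug is at (240,187), so I'll pick it up now.

```bash
python3 - <<'E'
from h import *
t=snap('wrist'); h=cv2.cvtColor(t['img'],40); m=((h[...,0]>20)&(h[...,0]<30)&(h[...,1]>170)).astype(np.uint8); m[:,330:]=0;m[250:]=0
M=cv2.moments(m); c=(M['m10']/M['m00'],M['m01']/M['m00']); print(M['m00'],c); p=at(t,c,.023); print(p); go([p[0],p[1],.016],1.476)
t=snap('top')
for n in ['cup','plug']:
  for r in spotter.trace(n,t)[:2]:
    x,y,w,hh=r['box']; print(n,r['conf'],r['box'],at(t,(x+w/2,y+hh/2),.045))
E
```

```text
628.0 (236.3248407643312, 187.43789808917197)
[0.43815259 0.04008028 0.023     ]
shift [-0.0084 -0.0623  0.2944] turn [ 0.01  0.04 -0.04] rows>= 5.0
cup 0.88 [190.8, 159.9, 25.2, 29.6] [0.65287609 0.26121057 0.045     ]
cup 0.42 [181.7, 246.2, 21.5, 21.0] [0.44906546 0.27597134 0.045     ]
plug 0.67 [283.1, 262.5, 15.5, 15.1] [0.42275577 0.03975017 0.045     ]
plug 0.57 [236.4, 155.0, 101.2, 90.5] [0.59250793 0.05202028 0.045     ]
```

Call:
servo_tool --commands '[-0.004,-0.03,0.05,0,0,0,0.06,-0.008,-0.06,0.1,0,0,0,0.06,-0.008,-0.06,0.16,0,0,0,0.06,-0.008,-0.06,0.22,0,0,0,0.06,-0.008,-0.06,0.26,0,0,0,0.06,-0.008,-0.06,0.292,0,0,0,0.06,-0.008,-0.06,0.292,0,0,0,0.06,-0.008,-0.06,0.292,0,0,0,0.02,-0.008,-0.06,0.292,0,0,0,0.02,-0.008,-0.06,0.292,0,0,0,0.02]'

```text
time: 11.2
tool_pos: [0.4415, 0.0408, 0.0204]
ee_rot: [3.138, -0.0, 1.476]
wrist_force: [-1.6, 0.1, 2.5]
width: 0.0401
finger_force: 30.0
```

```bash
python3 - <<'E'
from h import *
st(); go([.56,.22,.2],1.476+.3)
E
```

```text
{'time': 11.2, 'tool_pos': [0.4415, 0.0408, 0.0204], 'ee_rot': [3.1377, -0.0001, 1.4759], 'width': 0.0401, 'joint_positions': [-0.0358, -0.0237, 1.889, -0.0001, 1.2724, 0.0591]}
shift [ 0.1897  0.1017 -0.1792] turn [  0.22   0.03 -17.19] rows>= 5.0
```

Call:
servo_tool --commands '[0,0,-0.05,0,0,0,0.02,0,0,-0.1,0,0,0,0.02,0.02,0.01,-0.15,0,0,0,0.02,0.06,0.03,-0.18,0,0,0,0.02,0.1,0.05,-0.18,0,0,0,0.02,0.14,0.07,-0.18,0,0,0,0.02,0.18,0.09,-0.18,0,0,0,0.02,0.19,0.1,-0.18,0,0,0,0.02,0.19,0.1,-0.18,0,0,0,0.02]'

```text
time: 12.32
tool_pos: [0.5576, 0.2204, 0.1985]
ee_rot: [-3.141, 0.001, 1.476]
wrist_force: [0.9, -0.2, 0.8]
width: 0.0397
finger_force: 30.0
```

```bash
python3 - <<'E'
from h import *
st(); t=snap('wrist'); cv2.imwrite('pics/w6.png',t['img'])
for n,z in [('cup',.055),('eyepiece1',.075)]:
  for r in spotter.trace(n,t)[:4]:
    x,y,w,hh=r['box']; print(n,r['conf'],r['box'],at(t,(x+w/2,y+hh/2),z))
E
```

```text
{'time': 12.325, 'tool_pos': [0.5576, 0.2204, 0.1985], 'ee_rot': [-3.1412, 0.0009, 1.4763], 'width': 0.0397, 'joint_positions': [0.2822, 0.2023, 1.2765, -0.0007, 1.6636, 0.3766]}
eyepiece1 0.84 [242.0, 98.3, 49.8, 49.3] [0.5550863  0.29996703 0.075     ]
eyepiece1 0.71 [155.7, 0.6, 61.1, 60.4] [0.49703722 0.37818117 0.075     ]
eyepiece1 0.57 [132.0, 140.3, 60.3, 49.3] [0.45669471 0.27244878 0.075     ]
eyepiece1 0.28 [239.1, 233.5, 164.3, 167.6] [0.59088905 0.10227057 0.075     ]
```

View pics/w6.png

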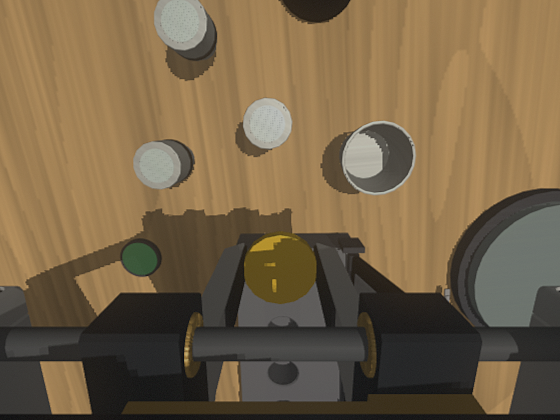

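The cup rim is centred at (378,158). The eyepiece tops are at (267.5,123), (157.5,165) and (180.5,23). The plug is held.

```bash
python3 - <<'E'
from h import *
t=snap('wrist')
c=at(t,(378,158),.055); print('cup',c,'dia',at(t,(414,158),.055)-at(t,(342,158),.055))
for p in [(267.5,123),(157.5,165),(180.5,23)]: print(at(t,p,.075))
go([c[0],c[1],.08],1.476)
E
```

```text
cup [0.65720021 0.25677273 0.055     ] dia [ 0.06913772 -0.00662537  0.        ]
[0.55522785 0.29892822 0.075     ]
[0.45187858 0.27197092 0.075     ]
[0.49298606 0.38356499 0.075     ]
shift [0.0469 0.0961 0.1191] turn [ 0.02  0.02 -0.08] rows>= 3.0
```

Call:
servo_tool --commands '[0.024,0.05,0,0,0,0,0.02,0.047,0.096,0.02,0,0,0,0.02,0.047,0.096,0.07,0,0,0,0.02,0.047,0.096,0.11,0,0,0,0.02,0.047,0.096,0.126,0,0,0,0.02,0.047,0.096,0.126,0,0,0,0.02,0.047,0.096,0.126,0,0,0,0.06,0.047,0.096,0.126,0,0,0,0.06,0.047,0.096,0.1,0,0,0,0.06,0.03,0.06,0.05,0,0,0,0.06]'

```text
time: 13.78
tool_pos: [0.6205, 0.2447, 0.1451]
ee_rot: [-3.137, 0.002, 1.476]
wrist_force: [-0.9, -0.5, 0.8]
width: 0.0598
finger_force: 0.0
```

```bash
python3 - <<'E'
from h import *
st(); p=at(snap('wrist'),(0,0),0); s=snap('scene')
for r in spotter.trace('plug',s)[:2]: x,y,w,h=r['box']; print(r['conf'],r['box'],at(s,(x+w/2,y+h/2),.03))
h=cv2.cvtColor(s['img'],40); m=(h[...,0]>20)&(h[...,0]<32)&(h[...,1]>200); ys,xs=np.nonzero(m); print(len(xs),xs.mean(),ys.mean()); print(proj(s,[.657,.257,.03]))
o=robot.get_obs()
go([.5552,.2989,.2],1.476)
E
```

```text
{'time': 13.775, 'tool_pos': [0.6205, 0.2447, 0.1451], 'ee_rot': [-3.1371, 0.002, 1.4758], 'width': 0.0598, 'joint_positions': [0.2908, 0.3733, 1.168, -0.0002, 1.6051, 0.3858]}
0.39 [369.5, 298.4, 28.7, 36.7] [0.63465267 0.44156707 0.03      ]
118 314.6271186440678 279.29661016949154
[315.27940986 280.52637202]
shift [ 0.0468 -0.0716 -0.0462] turn [ 0.6  -0.24  0.01] rows>= 2.0
```

The yellow blob sits at the cup's centre, so the plug is in. Next is the first eyepiece, at (0.555, 0.299).

Call:
servo_tool --commands '[0.01,-0.02,-0.03,0,0,9,0.06,0.02,-0.04,-0.045,0,0,18,0.06,0.047,-0.0716,-0.045,0,0,27,0.06,0.047,-0.0716,-0.04,0,0,36,0.06,0.047,-0.0716,-0.02,0,0,45,0.06,0.047,-0.0716,0,0,0,54,0.06,0.047,-0.0716,0,0,0,54,0.06]'

```text
time: 14.8
tool_pos: [0.5529, 0.2981, 0.1447]
ee_rot: [-3.141, 0.005, 0.535]
wrist_force: [-0.6, -0.5, -0.7]
width: 0.0602
finger_force: 0.0
```

```bash
cat >> h.py <<'E'
def eye(t,z=.075):
    "centres of eyepiece tops by trace, refined by white-top mask"
    out=[]
    for r in spotter.trace('eyepiece1',t)[:5]:
        g=r['region']&(t['img'].min(2)>100)
        cs,_=cv2.findContours(g.astype(np.uint8),0,2)
        if not cs: continue
        c=max(cs,key=cv2.contourArea); (x,y),rad=cv2.minEnclosingCircle(c); out.append((round(r['conf'],2),round(x,1),round(y,1),round(rad,1),at(t,(x,y),z).round(4)))
    return out
E
python3 - <<'E'
from h import *
st(); t=snap('wrist'); cv2.imwrite('pics/w7.png',t['img'])
for e in eye(t): print(e)
E
```

```text
{'time': 14.8, 'tool_pos': [0.5529, 0.2981, 0.1447], 'ee_rot': [-3.141, 0.0051, 0.5354], 'width': 0.0602, 'joint_positions': [0.4044, 0.2871, 1.28, -0.0001, 1.5796, 1.4398]}
(0.93, 243.5, 325.0, 7.5, array([0.4638, 0.2797, 0.075 ]))
(0.83, 278.0, 224.5, 27.8, array([0.556 , 0.3001, 0.075 ]))
(0.73, 142.6, 235.7, 28.6, array([0.4937, 0.3867, 0.075 ]))
```

View pics/w7.png

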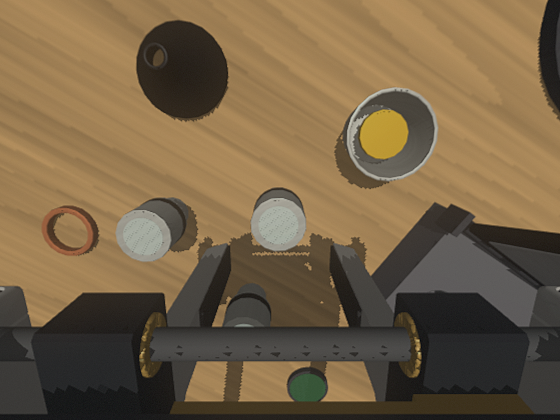

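The plug lies in the cup, and the eyepiece top is at (278,224), right ahead of the fingers.

```bash
python3 - <<'E'
from h import *
go([.556,.3,.05],.53)
E
```

```text
shift [ 0.0022 -0.0002  0.0976] turn [0.   0.01 0.33] rows>= 2.0
```

Call:
servo_tool --commands '[0.003,0,0.04,0,0,0,0.06,0.003,0,0.08,0,0,0,0.06,0.003,0,0.094,0,0,0,0.06,0.003,0,0.094,0,0,0,0.06,0.003,0,0.094,0,0,0,0.03,0.003,0,0.094,0,0,0,0.03,0.003,0,0.094,0,0,0,0.03]'

```text
time: 15.78
tool_pos: [0.5578, 0.3008, 0.0559]
ee_rot: [3.141, -0.004, 0.534]
wrist_force: [0.0, 0.1, 5.4]
width: 0.0433
finger_force: 29.8
```

```bash
cat >> h.py <<'E'
HO=[-.087,-.029,.029,.087]
def held(h_top=.017):
    "tool-frame centre of held eyepiece's top (grasp height known): white blob near the fingers"
    t=snap('wrist'); m=(t['img'].min(2)>120).astype(np.uint8); m[:, :200]=0; m[:,360:]=0; m[318:]=0; m[:150]=0
    cs,_=cv2.findContours(m,0,2); c=max(cs,key=cv2.contourArea); x,y,w,h=cv2.boundingRect(c)
    H=np.array(t['hand_eye']); d=H[:3,:3]@np.linalg.inv(t['camera_matrix'])@np.array([x+w/2,y+w/2,1]); P=H[:3,3]+d*((-h_top-.008)-H[2,3])/d[2]
    print('blob',x,y,w,h,'tool',P.round(4)); return P
E
python3 - <<'E'
from h import *
st(); held()
E
```

```text
{'time': 15.775, 'tool_pos': [0.5578, 0.3008, 0.0559], 'ee_rot': [3.1412, -0.0041, 0.5336], 'width': 0.0433, 'joint_positions': [0.405, 0.3467, 1.3848, 0.0002, 1.4059, 1.4422]}
blob 240 248 82 66 tool [-0.0002  0.002  -0.025 ]
```

```bash
cat >> h.py <<'E'
def tohole(i,dx,foot,yaw,dy=0):
    "TCP move placing a held eyepiece (tool offset dx, TCP-foot distance foot) over hole i, foot at z=.06 / seated .02"
    p=C(V,[-.015,HO[i],0]); off=Ro.from_euler('xyz',[np.pi,0,yaw]).apply([dx,dy,0]); q=p-off; print('hole',p[:2].round(4),'tcp',q[:2].round(4)); go([q[0],q[1],foot+.062],yaw); go([q[0],q[1],foot+.02],yaw)
E
python3 - <<'E'
from h import *
for i in range(4): print(C(V,[-.015,HO[i],.05]))
tohole(3,-.0018,.056,.53)
E
```

```text
[ 0.53987829 -0.04341865  0.05      ]
[0.54452491 0.01439493 0.05      ]
[0.54917152 0.0722085  0.05      ]
[0.55381814 0.13002207 0.05      ]
hole [0.5538 0.13  ] tcp [0.5554 0.1309]
shift [-0.0883  0.145  -0.0625] turn [ 0.02 -0.24  0.21] rows>= 3.0
shift [-0.0884  0.145  -0.0205] turn [ 0.02 -0.24  0.21] rows>= 3.0
```

Call:
servo_tool --commands '[0,0,-0.03,0,0,0,0.03,0,0,-0.065,0,0,0,0.03,-0.03,0.05,-0.075,0,0,0,0.03,-0.06,0.1,-0.075,0,0,0,0.03,-0.088,0.145,-0.075,0,0,0,0.03,-0.088,0.145,-0.07,0,0,0,0.03,-0.088,0.145,-0.07,0,0,0,0.03]'

```text
time: 16.7
tool_pos: [0.5539, 0.1305, 0.1226]
ee_rot: [-3.14, 0.001, 0.533]
wrist_force: [-0.7, -0.3, -1.3]
width: 0.0439
finger_force: 29.8
```

```bash
python3 - <<'E'
from h import *
st(); held(.011); t=snap('wrist'); cv2.imwrite('pics/w8.png',t['img'])
tohole(3,-.0018,.056,.534)
s=snap('scene'); cv2.imwrite('pics/w8.png',np.hstack([t['img'][:,120:440],cv2.resize(s['img'][130:280,205:365],(448,420),interpolation=3)]))
E
```

```text
{'time': 16.7, 'tool_pos': [0.5539, 0.1305, 0.1226], 'ee_rot': [-3.1404, 0.0015, 0.5329], 'width': 0.0439, 'joint_positions': [0.1315, 0.1671, 1.4689, 0.0005, 1.5074, 1.1694]}
blob 252 150 108 75 tool [ 0.0415  0.0139 -0.019 ]
hole [0.5538 0.13  ] tcp [0.5554 0.1309]
shift [0.0006 0.0011 0.0052] turn [-0.03  0.03  0.05] rows>= 1.0
shift [0.0006 0.0011 0.0472] turn [-0.03  0.03  0.05] rows>= 1.0
```

View pics/w8.png

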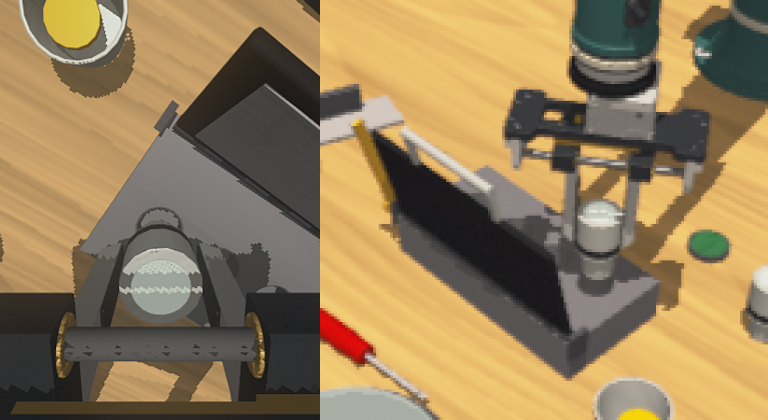

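The eyepiece is held just above hole 3, with the hole's rim visible behind the barrel. I'll lower it slowly.

Call:
servo_tool --commands '[0.001,0.001,0.012,0,0,0,0.03,0.001,0.001,0.02,0,0,0,0.03,0.001,0.001,0.028,0,0,0,0.03,0.001,0.001,0.028,0,0,0,0.03]'

```text
time: 17.35
tool_pos: [0.5551, 0.1301, 0.0942]
ee_rot: [-3.141, 0.002, 0.534]
wrist_force: [-0.1, -0.4, -2.2]
width: 0.0437
finger_force: 29.8
```

Call:
servo_tool --commands '[0,0,0.008,0,0,0,0.03,0,0,0.014,0,0,0,0.03,0,0,0.018,0,0,0,0.03,0,0,0.021,0,0,0,0.03,0,0,0.021,0,0,0,0.03]'

```text
time: 17.98
tool_pos: [0.556, 0.1304, 0.0758]
ee_rot: [3.142, -0.001, 0.533]
wrist_force: [-2.4, 0.4, 4.2]
width: 0.0437
finger_force: 29.9
```

Call:
servo_tool --commands '[0,0,0,0,0,0,0.05,0,0,0,0,0,0,0.052,0,0,-0.05,0,0,0,0.055,0,0,-0.1,0,0,0,0.06,-0.006,-0.06,-0.1,0,0,0,0.06,-0.012,-0.12,-0.1,0,0,0,0.06,-0.017,-0.175,-0.07,0,0,0,0.06,-0.017,-0.175,-0.07,0,0,0,0.06,-0.017,-0.175,-0.07,0,0,0,0.06]'

```text
time: 19.1
tool_pos: [0.4527, 0.2719, 0.1446]
ee_rot: [3.141, -0.0, 0.534]
wrist_force: [0.9, 0.1, -0.2]
width: 0.0601
finger_force: 0.0
```

```bash
python3 - <<'E'
from h import *
st(); t=snap('wrist')
for e in eye(t): print(e); 
s=snap('scene')
E
```

```text
{'time': 19.1, 'tool_pos': [0.4527, 0.2719, 0.1446], 'ee_rot': [3.1407, -0.0001, 0.5338], 'width': 0.0601, 'joint_positions': [0.4342, 0.0638, 1.5387, -0.0009, 1.5389, 1.4712]}
(0.88, 168.3, 101.9, 32.9, array([0.4945, 0.386 , 0.075 ]))
(0.87, 276.5, 229.5, 27.7, array([0.452 , 0.2729, 0.075 ]))
(0.8, 524.0, 217.5, 32.5, array([0.5577, 0.1135, 0.075 ]))
```

Call:
servo_tool --commands '[0,-0.001,0.04,0,0,0,0.06,0,-0.001,0.08,0,0,0,0.06,0,-0.001,0.091,0,0,0,0.06,0,-0.001,0.091,0,0,0,0.06,0,-0.001,0.091,0,0,0,0.03,0,-0.001,0.091,0,0,0,0.03,0,-0.001,0.091,0,0,0,0.03]'

```text
time: 20.12
tool_pos: [0.453, 0.2737, 0.0554]
ee_rot: [3.141, -0.004, 0.534]
wrist_force: [0.1, 0.1, 4.5]
width: 0.0439
finger_force: 29.9
```

```bash
python3 - <<'E'
from h import *
st(); o=robot.get_obs(); held(.075-o['tool_pos'][2]-.008)
d=Ro.from_euler('xyz',o['ee_rot']).inv().apply(np.array([.452,.2729,0])-[*o['tool_pos'][:2],0]); print('off',d.round(4))
tohole(2,d[0],o['tool_pos'][2],.534)
E
```

```text
{'time': 20.125, 'tool_pos': [0.453, 0.2737, 0.0554], 'ee_rot': [3.1411, -0.0037, 0.5336], 'width': 0.0439, 'joint_positions': [0.4364, 0.1277, 1.6535, -0.0001, 1.3566, 1.4736]}
blob 241 247 81 66 tool [-0.0022  0.0023 -0.0196]
off [-0.0012  0.0002 -0.    ]
hole [0.5492 0.0722] tcp [0.5502 0.0728]
shift [-0.0182  0.2224 -0.0619] turn [ 0.03 -0.21 -0.03] rows>= 4.0
shift [-0.0183  0.2224 -0.0199] turn [ 0.03 -0.21 -0.03] rows>= 4.0
```

Call:
servo_tool --commands '[0,0,-0.05,0,0,0,0.03,0,0,-0.115,0,0,0,0.03,-0.005,0.055,-0.115,0,0,0,0.03,-0.01,0.11,-0.115,0,0,0,0.03,-0.014,0.165,-0.115,0,0,0,0.03,-0.018,0.2224,-0.115,0,0,0,0.03,-0.018,0.2224,-0.1,0,0,0,0.03,-0.018,0.2224,-0.07,0,0,0,0.03,-0.018,0.2224,-0.07,0,0,0,0.03,-0.018,0.2224,-0.07,0,0,0,0.03]'

```text
time: 21.42
tool_pos: [0.5492, 0.0732, 0.124]
ee_rot: [-3.142, -0.0, 0.535]
wrist_force: [0.3, 0.4, -1.1]
width: 0.0438
finger_force: 29.9
```

```bash
python3 - <<'E'
from h import *
st(); tohole(2,-.0016,.0555,.534)
E
```

```text
{'time': 21.425, 'tool_pos': [0.5492, 0.0732, 0.124], 'ee_rot': [-3.1415, -0.0002, 0.5346], 'width': 0.0438, 'joint_positions': [0.0301, 0.1323, 1.5058, 0.0001, 1.5034, 1.0663]}
hole [0.5492 0.0722] tcp [0.5505 0.073 ]
shift [0.0011 0.0009 0.0065] turn [-0.   -0.01  0.04] rows>= 1.0
shift [0.0011 0.0009 0.0485] turn [-0.   -0.01  0.04] rows>= 1.0
```

Call:
servo_tool --commands '[0.001,0.001,0.012,0,0,0,0.03,0.001,0.001,0.02,0,0,0,0.03,0.001,0.001,0.028,0,0,0,0.03,0.001,0.001,0.034,0,0,0,0.03,0.001,0.001,0.034,0,0,0,0.03]'

```text
time: 22.05
tool_pos: [0.5502, 0.072, 0.0887]
ee_rot: [-3.141, 0.001, 0.533]
wrist_force: [-0.7, -0.4, -1.9]
width: 0.0437
finger_force: 29.9
```

Call:
servo_tool --commands '[0,0,0.006,0,0,0,0.03,0,0,0.011,0,0,0,0.03,0,0,0.016,0,0,0,0.03,0,0,0.016,0,0,0,0.03,0,0,0.016,0,0,0,0.05,0,0,0.016,0,0,0,0.051,0,0,-0.03,0,0,0,0.051,0,0,-0.08,0,0,0,0.055,0,0,-0.1,0,0,0,0.06,0,0,-0.1,0,0,0,0.06]'

```text
time: 23.3
tool_pos: [0.552, 0.072, 0.1917]
ee_rot: [3.139, -0.004, 0.533]
wrist_force: [0.3, 1.1, -0.5]
width: 0.06
finger_force: 0.0
```

```bash
python3 - <<'E'
from h import *
st(); go([.491,.384,.145],.534)
s=snap('scene'); cv2.imwrite('pics/c3.png',cv2.resize(s['img'][130:290,180:390],(788,600),interpolation=3))
E
```

```text
{'time': 23.3, 'tool_pos': [0.552, 0.072, 0.1917], 'ee_rot': [3.1391, -0.0041, 0.5333], 'width': 0.06, 'joint_positions': [0.0279, 0.1046, 1.4009, -0.0002, 1.6313, 1.0654]}
shift [ 0.1059 -0.2998  0.0463] turn [ 0.14 -0.23 -0.04] rows>= 6.0
```

View pics/c3.png

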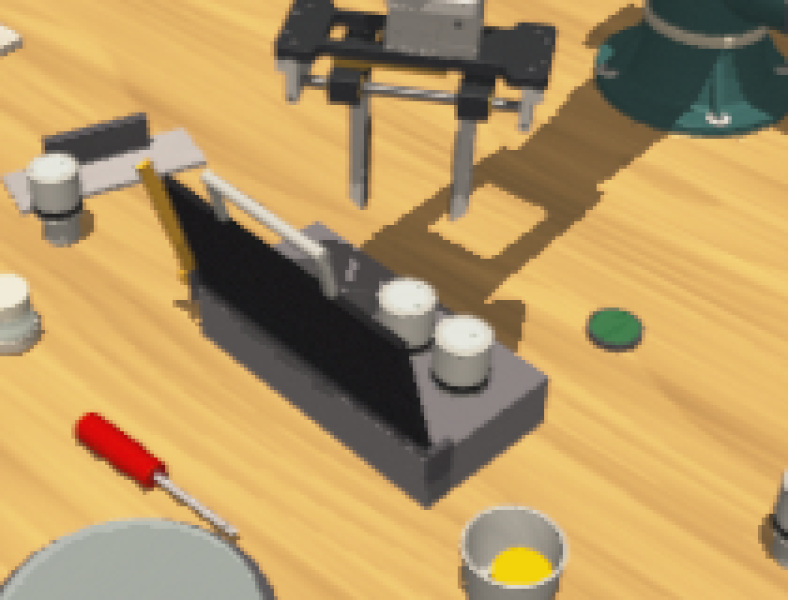

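Two eyepieces are seated, the lid lines up with the index and the plug is in the cup. Next is the third eyepiece.

Call:
servo_tool --commands '[0.02,-0.055,0,0,0,0,0.06,0.04,-0.11,0,0,0,0,0.06,0.06,-0.165,0,0,0,0,0.06,0.08,-0.22,0,0,0,0,0.06,0.1,-0.27,0.02,0,0,0,0.06,0.106,-0.3,0.046,0,0,0,0.06,0.106,-0.3,0.046,0,0,0,0.06,0.106,-0.3,0.046,0,0,0,0.06]'

```text
time: 24.35
tool_pos: [0.4894, 0.3833, 0.1424]
ee_rot: [3.141, 0.002, 0.533]
wrist_force: [0.1, 0.0, 0.3]
width: 0.0597
finger_force: 0.0
```

```bash
python3 - <<'E'
from h import *
st(); t=snap('wrist')
for e in eye(t): print(e); go([e[4][0],e[4][1],.054],.534)
E
```

```text
{'time': 24.35, 'tool_pos': [0.4894, 0.3833, 0.1424], 'ee_rot': [3.1406, 0.0021, 0.5331], 'width': 0.0597, 'joint_positions': [0.5738, 0.2717, 1.3039, -0.0009, 1.5682, 1.6114]}
(0.82, 276.6, 222.7, 27.8, array([0.494 , 0.3873, 0.075 ]))
shift [ 0.0051 -0.0017  0.0902] turn [ 0.03 -0.06 -0.13] rows>= 2.0
```

Call:
servo_tool --commands '[0.005,-0.001,0.04,0,0,0,0.06,0.005,-0.001,0.08,0,0,0,0.06,0.005,-0.001,0.089,0,0,0,0.06,0.005,-0.001,0.089,0,0,0,0.06,0.005,-0.001,0.089,0,0,0,0.03,0.005,-0.001,0.089,0,0,0,0.03,0.005,-0.001,0.089,0,0,0,0.03]'

```text
time: 25.32
tool_pos: [0.4944, 0.3884, 0.0568]
ee_rot: [3.141, -0.004, 0.534]
wrist_force: [0.2, 0.2, 4.6]
width: 0.0436
finger_force: 30.0
```

```bash
python3 - <<'E'
from h import *
st(); o=robot.get_obs(); held(.075-o['tool_pos'][2]-.008)
d=Ro.from_euler('xyz',o['ee_rot']).inv().apply(np.array([.494,.3873,0])-[*o['tool_pos'][:2],0]); print('off',d.round(4))
tohole(1,d[0],o['tool_pos'][2],.534)
E
```

```text
{'time': 25.325, 'tool_pos': [0.4944, 0.3884, 0.0568], 'ee_rot': [3.1415, -0.0039, 0.5336], 'width': 0.0436, 'joint_positions': [0.5759, 0.3356, 1.3976, -0.0003, 1.4046, 1.6131]}
blob 240 246 81 66 tool [-0.0024  0.0018 -0.0182]
off [-0.0009  0.0007 -0.    ]
hole [0.5445 0.0144] tcp [0.5453 0.0148]
shift [-0.1459  0.3475 -0.0625] turn [ 0.01 -0.22 -0.02] rows>= 7.0
shift [-0.1461  0.3475 -0.0205] turn [ 0.01 -0.22 -0.02] rows>= 7.0
```

Call:
servo_tool --commands '[0,0,-0.06,0,0,0,0.03,0,0,-0.12,0,0,0,0.03,-0.024,0.058,-0.12,0,0,0,0.03,-0.048,0.115,-0.12,0,0,0,0.03,-0.072,0.172,-0.12,0,0,0,0.03,-0.096,0.23,-0.12,0,0,0,0.03,-0.12,0.288,-0.12,0,0,0,0.03,-0.1455,0.3475,-0.12,0,0,0,0.03,-0.1455,0.3475,-0.12,0,0,0,0.03,-0.1455,0.3475,-0.12,0,0,0,0.03]'

```text
time: 26.62
tool_pos: [0.5442, 0.0147, 0.1739]
ee_rot: [-3.14, 0.001, 0.533]
wrist_force: [-0.6, -0.6, -1.6]
width: 0.0434
finger_force: 30.0
```

```bash
python3 - <<'E'
from h import *
st(); tohole(1,-.0014,.0568,.534)
E
```

```text
{'time': 26.625, 'tool_pos': [0.5442, 0.0147, 0.1739], 'ee_rot': [-3.14, 0.0007, 0.5326], 'width': 0.0434, 'joint_positions': [-0.0778, 0.0881, 1.454, 0.0009, 1.601, 0.9604]}
hole [0.5445 0.0144] tcp [0.5457 0.0151]
shift [0.0015 0.0005 0.0551] turn [-0.09  0.04 -0.08] rows>= 1.0
shift [0.0016 0.0005 0.0971] turn [-0.09  0.04 -0.08] rows>= 2.0
```

Call:
servo_tool --commands '[0.0015,0.0005,0.03,0,0,0,0.03,0.0015,0.0005,0.055,0,0,0,0.03,0.0015,0.0005,0.065,0,0,0,0.03,0.0015,0.0005,0.073,0,0,0,0.03,0.0015,0.0005,0.08,0,0,0,0.03,0.0015,0.0005,0.084,0,0,0,0.03,0.0015,0.0005,0.084,0,0,0,0.03]'

```text
time: 27.5
tool_pos: [0.5462, 0.0148, 0.0906]
ee_rot: [-3.142, -0.0, 0.533]
wrist_force: [-0.1, 0.7, -1.6]
width: 0.0434
finger_force: 30.0
```

Call:
servo_tool --commands '[0,0,0.006,0,0,0,0.03,0,0,0.011,0,0,0,0.03,0,0,0.017,0,0,0,0.03,0,0,0.017,0,0,0,0.03,0,0,0.017,0,0,0,0.05,0,0,0.017,0,0,0,0.051,0,0,-0.03,0,0,0,0.051,0,0,-0.08,0,0,0,0.055,0,0,-0.14,0,0,0,0.06,0,0,-0.14,0,0,0,0.06]'

```text
time: 28.75
tool_pos: [0.5494, 0.0143, 0.2371]
ee_rot: [3.134, -0.011, 0.533]
wrist_force: [-0.5, 0.2, 1.3]
width: 0.06
finger_force: 0.0
```

```bash
python3 - <<'E'
from h import *
st()
for k in ('top','scene'):
  s=snap(k)
  for e in eye(s): print(k,e)
  for r in spotter.trace('rule',s)[:1]: print('rule',r['conf'],r['box'])
go([.60,-.285,.23],-.1); go([.60,-.285,.23],-.6)
E
```

```text
{'time': 28.75, 'tool_pos': [0.5494, 0.0143, 0.2371], 'ee_rot': [3.1338, -0.0106, 0.5332], 'width': 0.06, 'joint_positions': [-0.0769, 0.0734, 1.3451, -0.0003, 1.7099, 0.9607]}
top (0.71, 253.1, 213.1, 10.3, array([0.5531, 0.1324, 0.075 ]))
top (0.6, 422.5, 196.0, 9.0, array([ 0.6037, -0.2713,  0.075 ]))
top (0.59, 302.2, 218.8, 10.3, array([0.5419, 0.0157, 0.075 ]))
rule 0.6 [414.4, 199.7, 40.7, 73.2]
scene (0.84, 302.5, 223.0, 9.3, array([0.5506, 0.1271, 0.075 ]))
scene (0.82, 193.0, 178.5, 8.2, array([ 0.6227, -0.2571,  0.075 ]))
scene (0.72, 287.6, 213.1, 9.0, array([0.5471, 0.0696, 0.075 ]))
scene (0.46, 274.8, 203.1, 8.5, array([0.5384, 0.013 , 0.075 ]))
rule 0.61 [182.6, 156.2, 52.9, 27.9]
shift [-0.1053  0.2859 -0.0023] turn [-0.07  0.25 36.29] rows>= 5.0
shift [-0.1053  0.2859 -0.0023] turn [-0.    0.27 64.93] rows>= 7.0
```

Call:
servo_tool --commands '[-0.015,0.04,-0.01,0,0,8,0.06,-0.03,0.08,-0.01,0,0,16,0.06,-0.045,0.12,-0.01,0,0,25,0.06,-0.06,0.16,-0.01,0,0,34,0.06,-0.075,0.2,0,0,0,43,0.06,-0.09,0.24,0.02,0,0,52,0.06,-0.105,0.28,0.04,0,0,61,0.06,-0.1,0.28,0.06,0,0,70,0.06,-0.1,0.28,0.06,0,0,70,0.06]'

```text
time: 30.18
tool_pos: [0.6008, -0.2767, 0.1659]
ee_rot: [3.14, 0.008, -0.687]
wrist_force: [-0.2, -0.3, 0.8]
width: 0.06
finger_force: 0.0
```

```bash
python3 - <<'E'
from h import *
st(); t=snap('wrist'); cv2.imwrite('pics/w9.png',t['img'])
for e in eye(t): print(e); go([e[4][0],e[4][1],.145],-.69)
for r in spotter.trace('rule',t)[:2]: print('rule',r['conf'],r['box'])
E
```

```text
{'time': 30.175, 'tool_pos': [0.6008, -0.2767, 0.1659], 'ee_rot': [3.1403, 0.008, -0.687], 'width': 0.06, 'joint_positions': [-0.5172, 0.3561, 1.1494, 0.0001, 1.6442, 1.7406]}
(0.96, 275.0, 210.6, 22.6, array([ 0.611 , -0.2795,  0.075 ]))
shift [ 0.0086 -0.0034  0.0249] turn [0.02 0.08 0.26] rows>= 1.0
rule 0.7 [310.1, 144.1, 96.0, 156.4]
```

View pics/w9.png

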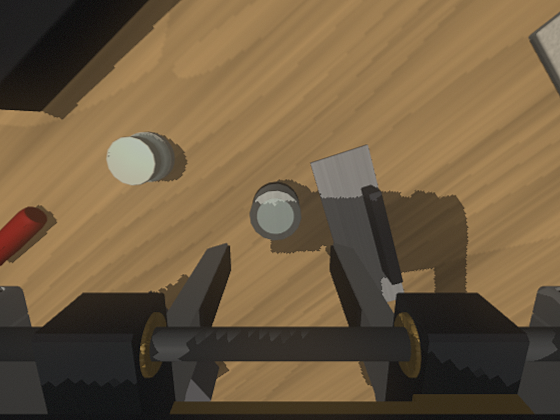

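Part of the eyepiece top at (275,214) is in shadow. Its outer radius is about 25 px, and I'll use that centre.

```bash
python3 - <<'E'
from h import *
t=snap('wrist'); e=at(t,(275,214.5),.075); print(e); st(); go([e[0],e[1],.054],-.69)
E
```

```text
[ 0.60977134 -0.27688825  0.075     ]
{'time': 30.375, 'tool_pos': [0.6029, -0.2768, 0.1718], 'ee_rot': [-3.1414, -0.0018, -0.686], 'width': 0.06, 'joint_positions': [-0.5158, 0.3511, 1.1444, -0.0001, 1.6444, 1.7409]}
shift [ 0.0052 -0.0043  0.1178] turn [-0.01 -0.1   0.23] rows>= 2.0
```

Call:
servo_tool --commands '[0.005,-0.003,0.04,0,0,0,0.06,0.005,-0.003,0.08,0,0,0,0.06,0.005,-0.003,0.116,0,0,0,0.06,0.005,-0.003,0.116,0,0,0,0.06,0.005,-0.003,0.116,0,0,0,0.06]'

```text
time: 31.0
tool_pos: [0.6095, -0.2784, 0.0572]
ee_rot: [-3.141, -0.004, -0.687]
wrist_force: [-0.9, 0.2, 0.4]
width: 0.0601
finger_force: 0.0
```

```bash
python3 - <<'E'
from h import *
st(); t=snap('wrist'); cv2.imwrite('pics/w10.png',t['img'][150:420,130:430])
E
```

```text
{'time': 31.0, 'tool_pos': [0.6095, -0.2784, 0.0572], 'ee_rot': [-3.141, -0.0039, -0.6874], 'width': 0.0601, 'joint_positions': [-0.513, 0.4224, 1.2797, -0.0001, 1.4355, 1.7452]}
```

View pics/w10.png

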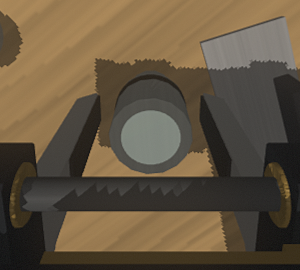

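The eyepiece sits between the fingers, so I'll close on it.

Call:
servo_tool --commands '[0,0,0,0,0,0,0.03,0,0,0,0,0,0,0.03,0,0,0,0,0,0,0.03,0,0,-0.03,0,0,0,0.03,0,0,-0.08,0,0,0,0.03,0,0,-0.12,0,0,0,0.03,0,0,-0.12,0,0,0,0.03]'

```text
time: 31.92
tool_pos: [0.6101, -0.2791, 0.1793]
ee_rot: [-3.14, -0.009, -0.688]
wrist_force: [-0.2, 0.4, -1.7]
width: 0.0436
finger_force: 30.0
```

```bash
python3 - <<'E'
from h import *
st(); tohole(0,-.0004,.057,-.687)
E
```

```text
{'time': 31.925, 'tool_pos': [0.6101, -0.2791, 0.1793], 'ee_rot': [-3.1401, -0.0087, -0.6883], 'width': 0.0436, 'joint_positions': [-0.5134, 0.3608, 1.1168, -0.0001, 1.6551, 1.7456]}
hole [ 0.5399 -0.0434] tcp [ 0.5402 -0.0437]
shift [-0.204  -0.1373  0.0587] turn [-0.08 -0.5  -0.07] rows>= 5.0
shift [-0.2044 -0.1372  0.1007] turn [-0.08 -0.5  -0.07] rows>= 5.0
```

Call:
servo_tool --commands '[-0.05,-0.02,0,0,0,0,0.03,-0.09,-0.05,0,0,0,0,0.03,-0.13,-0.08,0,0,0,0,0.03,-0.17,-0.11,0,0,0,0,0.03,-0.204,-0.137,0,0,0,0,0.03,-0.204,-0.137,0,0,0,0,0.03,-0.204,-0.137,0,0,0,0,0.03]'

```text
time: 32.8
tool_pos: [0.537, -0.0428, 0.1727]
ee_rot: [3.14, 0.002, -0.688]
wrist_force: [0.4, -0.5, -0.5]
width: 0.0438
finger_force: 30.0
```

```bash
python3 - <<'E'
from h import *
st(); tohole(0,-.0004,.057,-.687)
E
```

```text
{'time': 32.8, 'tool_pos': [0.537, -0.0428, 0.1727], 'ee_rot': [3.1396, 0.0021, -0.6881], 'width': 0.0438, 'joint_positions': [-0.1843, 0.0769, 1.4684, -0.0008, 1.599, 2.0745]}
hole [ 0.5399 -0.0434] tcp [ 0.5402 -0.0437]
shift [ 0.0031 -0.0015  0.0537] turn [ 0.12  0.12 -0.06] rows>= 1.0
shift [ 0.0032 -0.0016  0.0957] turn [ 0.12  0.12 -0.06] rows>= 2.0
```

Call:
servo_tool --commands '[0.003,-0.0015,0.03,0,0,0,0.03,0.003,-0.0015,0.05,0,0,0,0.03,0.003,-0.0015,0.05,0,0,0,0.03,0.003,-0.0015,0.05,0,0,0,0.03]'

```text
time: 33.3
tool_pos: [0.5414, -0.0443, 0.125]
ee_rot: [-3.142, -0.001, -0.69]
wrist_force: [0.2, -0.2, -0.2]
width: 0.0434
finger_force: 30.0
```

```bash
python3 - <<'E'
from h import *
st(); tohole(0,-.0004,.057,-.687)
E
```

```text
{'time': 33.3, 'tool_pos': [0.5414, -0.0443, 0.125], 'ee_rot': [-3.1415, -0.0006, -0.6896], 'width': 0.0434, 'joint_positions': [-0.1859, 0.1077, 1.531, -0.0002, 1.5023, 2.0745]}
hole [ 0.5399 -0.0434] tcp [ 0.5402 -0.0437]
shift [-0.0014  0.0003  0.0059] turn [-0.01 -0.03 -0.15] rows>= 1.0
shift [-0.0014  0.0003  0.0479] turn [-0.01 -0.03 -0.15] rows>= 1.0
```

Call:
servo_tool --commands '[-0.001,0,0.012,0,0,0,0.03,-0.001,0,0.02,0,0,0,0.03,-0.001,0,0.028,0,0,0,0.03,-0.001,0,0.034,0,0,0,0.03,-0.001,0,0.034,0,0,0,0.03]'

```text
time: 33.92
tool_pos: [0.5399, -0.0434, 0.0897]
ee_rot: [3.14, 0.0, -0.688]
wrist_force: [-0.7, -2.3, -3.1]
width: 0.0436
finger_force: 30.0
```

Call:
servo_tool --commands '[0,0,0.006,0,0,0,0.03,0,0,0.011,0,0,0,0.03,0,0,0.016,0,0,0,0.03,0,0,0.016,0,0,0,0.03,0,0,0.016,0,0,0,0.05,0,0,0.016,0,0,0,0.051,0,0,-0.03,0,0,0,0.051,0,0,-0.08,0,0,0,0.055,0,0,-0.14,0,0,0,0.06,0,0,-0.14,0,0,0,0.06]'

```text
time: 35.17
tool_pos: [0.543, -0.0423, 0.2369]
ee_rot: [-3.134, -0.01, -0.687]
wrist_force: [0.2, 0.4, -0.6]
width: 0.0599
finger_force: 0.0
```

```bash
python3 - <<'E'
from h import *
st(); s=snap('scene'); t=snap('top')
cv2.imwrite('pics/c4.png',np.hstack([cv2.resize(s['img'][130:270,170:330],(456,400),interpolation=3),cv2.resize(t['img'][180:300,350:470],(340,400),interpolation=3)]))
E
```

```text
{'time': 35.175, 'tool_pos': [0.543, -0.0423, 0.2369], 'ee_rot': [-3.1344, -0.0098, -0.6874], 'width': 0.0599, 'joint_positions': [-0.1828, 0.0631, 1.3563, 0.0015, 1.7101, 2.0756]}
```

View pics/c4.png

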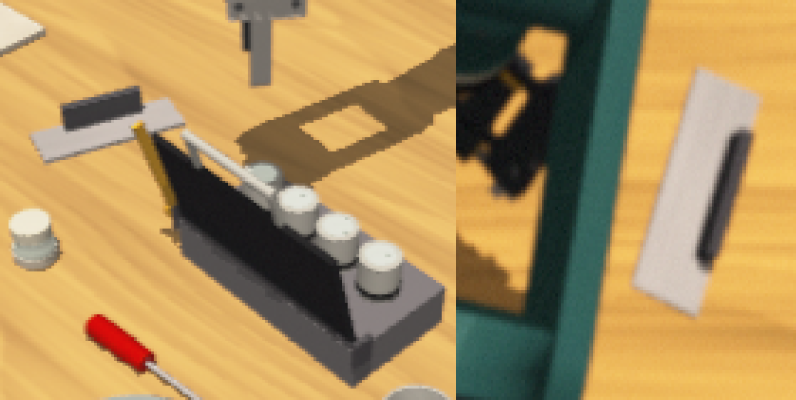

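All four eyepieces are seated. The rule lies flat with its rib on the right (-y) side, so its plain edge faces +y. I'll work out its pose from the top-view corners.

```bash
python3 - <<'E'
from h import *
t=snap('top'); P=[at(t,p,.006)[:2] for p in [(435.1,200.4),(457.3,209.4),(435.1,274.5),(412.5,266.1)]]
P=np.array(P); c=P.mean(0); print(c,[np.linalg.norm(P[i]-P[i-1]).round(3) for i in range(4)])
ax=(P[0]-P[2]+P[3]-P[1]); ax=P[0]+P[3]-P[1]-P[2]; print('x axis yaw',np.arctan2(ax[1],ax[0])); ay=P[0]+P[1]-P[2]-P[3]; print('from long',np.arctan2(ay[1],ay[0])+np.pi/2)
go([c[0]-.06,c[1],.25],1.1)
E
```

```text
[ 0.5149214  -0.32108242] [np.float64(0.179), np.float64(0.059), np.float64(0.177), np.float64(0.058)]
x axis yaw 1.2104961619233348
from long 1.2025028587828943
shift [ 0.1115  0.2694 -0.0212] turn [  -0.11    0.13 -102.43] rows>= 10.0
```

Call:
servo_tool --commands '[0,0.03,-0.01,0,0,-10,0.05,0.01,0.06,-0.02,0,0,-20,0.05,0.02,0.09,-0.02,0,0,-30,0.05,0.04,0.12,-0.02,0,0,-40,0.05,0.05,0.15,-0.02,0,0,-50,0.05,0.06,0.18,-0.02,0,0,-60,0.05,0.08,0.21,-0.02,0,0,-70,0.05,0.09,0.24,-0.02,0,0,-80,0.05,0.1,0.26,-0.02,0,0,-90,0.05,0.11,0.27,-0.02,0,0,-100,0.05]'

```text
time: 36.58
tool_pos: [0.4525, -0.3213, 0.2472]
ee_rot: [-3.136, -0.002, 1.062]
wrist_force: [-0.1, 0.2, -0.1]
width: 0.0497
finger_force: 0.0
```

Call:
servo_tool --commands '[0,0,0,0,0,-10,0.04,0,0,0,0,0,-20,0.04,0,0,0,0,0,-30,0.04,0,0,0,0,0,-40,0.04,0,0,0,0,0,-50,0.04,0,0,0,0,0,-60,0.04,0,0,0,0,0,-70,0.04,0,0,0,0,0,-80,0.04,0,0,0,0,0,-90,0.04,0,0,0,0,0,-98,0.04]'

```text
time: 37.83
tool_pos: [0.453, -0.3202, 0.2472]
ee_rot: [3.139, -0.005, 2.773]
wrist_force: [0.0, -0.2, 0.5]
width: 0.0399
finger_force: 0.0
```

```bash
python3 - <<'E'
from h import *
st(); t=snap('wrist'); st()
for n in ('rule','rule_end_a'):
  for r in spotter.trace(n,t)[:2]:
    cs,_=cv2.findContours(r['region'].astype(np.uint8),0,2); c=max(cs,key=cv2.contourArea); q=cv2.minAreaRect(c); B=np.array([at(t,p,.006)[:2] for p in cv2.boxPoints(q)]); print(n,r['conf'],r['box']); print(B.round(4),B.mean(0),[np.linalg.norm(B[i]-B[i-1]).round(3) for i in range(4)])
# dark rib
B=np.array([proj(t,[.5085,-.3379,.04]),proj(t,[.5149,-.3211,.006])]); print('expect rib, centre px',B)
cv2.imwrite('pics/w11.png',t['img'])
g=cv2.cvtColor(t['img'],6)
x,y=B[0].astype(int); print(g[max(0,y-40):y+41:4,max(0,x-60):x+61:6])
E
```

```text
{'time': 37.825, 'tool_pos': [0.453, -0.3202, 0.2472], 'ee_rot': [3.1391, -0.0053, 2.7726], 'width': 0.0399, 'joint_positions': [-0.7178, 0.0984, 1.2982, 0.0006, 1.7508, -1.9194]}
{'time': 37.875, 'tool_pos': [0.453, -0.3202, 0.2473], 'ee_rot': [3.1392, -0.0051, 2.7751], 'width': 0.0401, 'joint_positions': [-0.7178, 0.0984, 1.2981, 0.0005, 1.7508, -1.922]}
rule 0.55 [272.0, 162.1, 51.2, 127.7]
[[ 0.4225 -0.3172]
 [ 0.4441 -0.2613]
 [ 0.6147 -0.321 ]
 [ 0.5906 -0.3832]] [ 0.51796653 -0.32067174] [np.float64(0.181), np.float64(0.06), np.float64(0.181), np.float64(0.067)]
rule_end_a 0.85 [275.2, 164.1, 46.5, 131.3]
[[ 0.423  -0.316 ]
 [ 0.4441 -0.2613]
 [ 0.6132 -0.3205]
 [ 0.5896 -0.3813]] [ 0.5174737  -0.31977135] [np.float64(0.179), np.float64(0.059), np.float64(0.179), np.float64(0.065)]
rule_end_a 0.4 [506.2, 228.6, 53.2, 57.8]
[[ 0.6129 -0.0543]
 [ 0.6382  0.011 ]
 [ 0.7266 -0.0022]
 [ 0.7    -0.0709]] [ 0.66940871 -0.02910518] [np.float64(0.089), np.float64(0.07), np.float64(0.089), np.float64(0.074)]
expect rib, centre px [[282.30069165 238.98572969]
 [295.41331922 230.52261726]
[... 1171 characters left out ...]
2  72  43 122 131 138 135  76  73  97 145 147 147 161  67  72
   72  89 131]
 [ 74  71  70  70  42 137 135 137 135  77  71  96 144 145 145 160  44  73
   72  70 136]
 [ 71  71  70  52  30 137 134 131 133  77  72  96 143 143 143 158  44  72
   71  72 129]
 [ 71  70  69  41  29 132 132 130 129  75  70  94 141 141 142 155  45  71
   70  70  96]
 [ 69  69  70  43  31 132 129 131 129 136  70  95 141 140 140 132  43  71
   71  70  68]
 [ 70  68  70  42  33 131 128 137 134 129  70  93 139 138 139 129  40  65
   70  69  69]
 [ 69  70  68  41  82 133 134 131 130 128  67  93 138 137 138 146  42  41
   69  68  68]
 [ 69  68  50  41 128 129 130 129 129 127 131 136 136 136 137 140  41  41
   69  70  68]]
```

```bash
python3 - <<'E'
from h import *
t=snap('wrist'); st(); r=spotter.trace('rule',t)[0]
g=cv2.cvtColor(t['img'],6).astype(int); im=t['img'].astype(int); sat=np.ptp(im,2)
rows=range(192,280,4)
L=[];Rr=[];M=[]
for y in rows:
    d=[x for x in range(255,300) if g[y,x]<88 and sat[y,x]<15]
    p=[x for x in range(280,345) if g[y,x]>120 and sat[y,x]<25]
    L.append((d[0],d[-1]) if d else None); Rr.append(p[-1] if p else None)
print(list(zip(rows,L,Rr)))
E
```

```text
{'time': 38.025, 'tool_pos': [0.4532, -0.3205, 0.2484], 'ee_rot': [3.1401, -0.0035, 2.7653], 'width': 0.0397, 'joint_positions': [-0.7178, 0.0977, 1.2966, 0.0003, 1.7511, -1.9123]}
[(192, (278, 279), 319), (196, (275, 286), 319), (200, (275, 287), 319), (204, (275, 287), 319), (208, (275, 287), 318), (212, (275, 287), 318), (216, (275, 287), 318), (220, (275, 287), 318), (224, (275, 288), 318), (228, (275, 288), 318), (232, (275, 288), 318), (236, (275, 287), 318), (240, (275, 287), 317), (244, (275, 287), 315), (248, (275, 287), 312), (252, (275, 287), 312), (256, (275, 287), 312), (260, (275, 287), 312), (264, (279, 287), 312), (268, (280, 287), 312), (272, (280, 287), 312), (276, (280, 287), 313)]
```

```bash
python3 - <<'E'
from h import *
t=snap('wrist'); a=at(t,(280,196),.04); b=at(t,(280,277),.04); c=(a+b)/2; print(a,b,c,np.linalg.norm(a-b))
# nominal
print('nominal', .5165-.018*np.cos(1.2), -.3205-.018*np.sin(1.2))
p=[.5165-.018*np.cos(1.2), -.3205-.018*np.sin(1.2),.024]; go(p,1.197+np.pi/2); st()
E
```

```text
[ 0.45777801 -0.32213368  0.04      ] [ 0.55687969 -0.36119356  0.04      ] [ 0.50732885 -0.34166362  0.04      ] 0.10652143323235322
nominal 0.5099775604194199 -0.3372767035474101
shift [-0.059   0.0053  0.2253] turn [ 0.04 -0.11 -0.1 ] rows>= 4.0
{'time': 38.125, 'tool_pos': [0.4534, -0.3208, 0.2494], 'ee_rot': [3.1408, -0.0018, 2.766], 'width': 0.04, 'joint_positions': [-0.7179, 0.0971, 1.2954, 0.0001, 1.7512, -1.9131]}
```

Call:
servo_tool --commands '[-0.03,0.002,0.04,0,0,0,0.04,-0.058,0.003,0.09,0,0,0,0.04,-0.058,0.003,0.14,0,0,0,0.04,-0.058,0.003,0.18,0,0,0,0.04,-0.058,0.003,0.205,0,0,0,0.04,-0.058,0.003,0.225,0,0,0,0.04,-0.058,0.003,0.225,0,0,0,0.04,-0.058,0.003,0.225,0,0,0,0.04]'

```text
time: 39.12
tool_pos: [0.5095, -0.3402, 0.027]
ee_rot: [-3.141, 0.002, 2.767]
wrist_force: [0.3, -0.4, -0.3]
width: 0.04
finger_force: 0.0
```

```bash
python3 - <<'E'
from h import *
st(); t=snap('wrist'); g=cv2.cvtColor(t['img'],6).astype(int)
cv2.imwrite('pics/w12.png',t['img'])
for y in (235,250,270,290,310): print(y,g[y,200:361:5])
E
```

```text
{'time': 39.125, 'tool_pos': [0.5095, -0.3402, 0.027], 'ee_rot': [-3.1408, 0.0023, 2.7672], 'width': 0.04, 'joint_positions': [-0.6812, 0.3289, 1.4696, -0.0, 1.3406, -1.8776]}
235 [89 89 84 85 85 84 85 86 86 83 83 81 80 85 89 46 51 48 49 45 86 87 88 87
 87 87 89 87 87 89 89 92 89]
250 [85 84 84 84 87 78 79 79 80 33 81 80 82 85 87 44 49 49 49 47 87 87 89 37
 80 80 80 80 88 89 91 90 89]
270 [145 148 147  75  79  81  81  81  39  37 144 142 145  81  88  48  51  50
  51  42 153  65 177  39  41  81  80  82  79  71 188  88 154]
290 [144  77  79  80  79  79  61  39  38 162 162 164 168  89  88  48  51  52
  52  53 167 166 167 169  40  42  68  80  80  80  81  80 161]
310 [ 35  77  78  79  79  43  36  36 159 154 153 154 155  78  87  62  81  81
  83  85 160 159 158 160 167  40  37  47  79  79  78  77  38]
```

Call:
servo_tool --commands '[0,0,0,0,0,0,0.0,0,0,0,0,0,0,0.0,0,0,0,0,0,0,0.0,0,0,0,0,0,0,0.0,0,0,0,0,0,0,0.0,0,0,-0.03,0,0,0,0,0,0,-0.08,0,0,0,0,0,0,-0.13,0,0,0,0,0,0,-0.13,0,0,0,0,0,0,-0.13,0,0,0,0]'

```text
time: 40.42
tool_pos: [0.508, -0.3392, 0.1539]
ee_rot: [3.141, -0.002, 2.767]
wrist_force: [-0.2, -0.3, -0.9]
width: 0.0116
finger_force: 30.0
```

```bash
python3 - <<'E'
from h import *
st(); p=C(V,[-.113-.02,0,0]); print(p); go([p[0],p[1],.155],V[2]+np.pi/2)
t=snap('wrist'); 
for r in spotter.trace('rule',t)[:2]: print(r['conf'],r['box'])
cv2.imwrite('pics/w13.png',t['img'])
E
```

```text
{'time': 40.425, 'tool_pos': [0.508, -0.3392, 0.1539], 'ee_rot': [3.1412, -0.0025, 2.7673], 'width': 0.0116, 'joint_positions': [-0.6813, 0.2432, 1.316, -0.0004, 1.5849, -1.8778]}
[0.4292275  0.05275517 0.        ]
shift [ 0.2166  0.336  -0.0005] turn [-7.000e-02 -1.400e-01  7.315e+01] rows>= 7.0
0.68 [255.4, 101.3, 113.5, 270.7]
```

Call:
servo_tool --commands '[0.03,0.03,0,0,0,9,0,0.06,0.07,0,0,0,18,0,0.09,0.11,0,0,0,27,0,0.12,0.16,0,0,0,36,0,0.15,0.21,0,0,0,45,0,0.18,0.26,0,0,0,54,0,0.21,0.31,0,0,0,63,0,0.2166,0.336,0,0,0,73,0,0.2166,0.336,0,0,0,73.2,0,0.2166,0.336,0,0,0,73.2,0]'

```text
time: 41.78
tool_pos: [0.4292, 0.0518, 0.1542]
ee_rot: [-3.139, 0.001, 1.492]
wrist_force: [-0.5, -0.3, -0.5]
width: 0.0113
finger_force: 30.0
```

```bash
python3 - <<'E'
from h import *
st(); o=robot.get_obs(); t=snap('wrist')
p=C(V,[-.113-.012,0,0]); go([p[0],p[1],.03],V[2]+np.pi/2)
r=spotter.trace('rule',t)[0]; m=r['region']; ys,xs=np.nonzero(m); print(r['conf'],r['box'])
g=cv2.cvtColor(t['img'],6).astype(int); sat=np.ptp(t['img'].astype(int),2)
for y in range(120,240,20): print(y,[ (x,g[y,x]) for x in range(255,420,6)])
# expected plate corners in picture
R=Ro.from_euler('xyz',o['ee_rot'])
for q in [(.09,.048),(.09,-.012),(-.09,.048)]: print(q,proj(t,o['tool_pos']+R.apply([q[0],q[1],.021])).round(1))
E
```

```text
{'time': 41.775, 'tool_pos': [0.4292, 0.0518, 0.1542], 'ee_rot': [-3.1389, 0.0011, 1.4915], 'width': 0.0113, 'joint_positions': [-0.0106, -0.1563, 1.7302, -0.0009, 1.5704, 0.0687]}
shift [0.0013 0.0079 0.1245] turn [-0.12  0.05 -0.02] rows>= 2.0
0.94 [256.0, 101.9, 111.8, 265.9]
120 [(255, np.int64(131)), (261, np.int64(158)), (267, np.int64(156)), (273, np.int64(160)), (279, np.int64(164)), (285, np.int64(161)), (291, np.int64(164)), (297, np.int64(166)), (303, np.int64(168)), (309, np.int64(167)), (315, np.int64(168)), (321, np.int64(172)), (327, np.int64(175)), (333, np.int64(177)), (339, np.int64(174)), (345, np.int64(180)), (351, np.int64(171)), (357, np.int64(177)), (363, np.int64(178)), (369, np.int64(122)), (375, np.int64(122)), (381, np.int64(121)), (387, np.int64(63)), (393, np.int64(63)), (399, np.int64(51)), (405, np.int64(70)), (411, np.int64(69)), (417, np.int64(69))]
140 [(255, np.int64(78)), (261, np.int64(155)), (267, np.int64(152)), (273, np.int64(157)), (279, np.int64(160)), (285, np.int64(157)), (291, np.int64(160)), (297, np.int64(164)), (303, np.int64(163)), (30
[... 2245 characters left out ...]

220 [(255, np.int64(77)), (261, np.int64(74)), (267, np.int64(79)), (273, np.int64(70)), (279, np.int64(71)), (285, np.int64(72)), (291, np.int64(56)), (297, np.int64(143)), (303, np.int64(145)), (309, np.int64(145)), (315, np.int64(147)), (321, np.int64(145)), (327, np.int64(147)), (333, np.int64(142)), (339, np.int64(148)), (345, np.int64(142)), (351, np.int64(144)), (357, np.int64(143)), (363, np.int64(109)), (369, np.int64(110)), (375, np.int64(110)), (381, np.int64(110)), (387, np.int64(106)), (393, np.int64(102)), (399, np.int64(104)), (405, np.int64(102)), (411, np.int64(103)), (417, np.int64(103))]
(0.09, 0.048) [363.3 100.1]
(0.09, -0.012) [255.7 100.1]
(-0.09, 0.048) [345.7 370.5]
```

The picture's numbers show the rule held centred on the tool and square to it. I'll lower it a little short of the face.

Call:
servo_tool --commands '[0.001,0.005,0.04,0,0,0,0,0.001,0.008,0.08,0,0,0,0,0.001,0.008,0.105,0,0,0,0,0.001,0.008,0.12,0,0,0,0,0.001,0.008,0.124,0,0,0,0,0.001,0.008,0.124,0,0,0,0]'

```text
time: 42.62
tool_pos: [0.4387, 0.0524, 0.0322]
ee_rot: [3.14, 0.0, 1.489]
wrist_force: [-0.1, 0.3, -1.6]
width: 0.0116
finger_force: 30.0
```

```bash
python3 - <<'E'
from h import *
st(); p=C(V,[-.113,0,0]); go([p[0],p[1],.027],V[2]+np.pi/2)
E
```

```text
{'time': 42.625, 'tool_pos': [0.4387, 0.0524, 0.0322], 'ee_rot': [3.1403, 0.0, 1.4895], 'width': 0.0116, 'joint_positions': [-0.0095, -0.0393, 1.8779, -0.0001, 1.3017, 0.0719]}
shift [-0.0004  0.0106  0.0053] turn [ 0.07  0.   -0.07] rows>= 1.0
```

Call:
servo_tool --commands '[0,0.003,0.004,0,0,0,0,0,0.006,0.0045,0,0,0,0,0,0.009,0.0045,0,0,0,0,0,0.009,0.0045,0,0,0,0]'

```text
time: 43.12
tool_pos: [0.4463, 0.0521, 0.0269]
ee_rot: [-3.139, 0.0, 1.49]
wrist_force: [-3.6, 1.2, -0.8]
width: 0.0117
finger_force: 30.0
```

Call:
servo_tool --commands '[0,0.001,0,0,0,0,0,0,0.002,0.001,0,0,0,0,0,0.003,0.001,0,0,0,0,0,0.003,0.001,0,0,0,0]'

```text
time: 43.62
tool_pos: [0.4464, 0.0521, 0.0262]
ee_rot: [-3.133, 0.0, 1.49]
wrist_force: [-11.9, 0.5, 10.0]
width: 0.012
finger_force: 30.0
```

Call:
servo_tool --commands '[0,0,0,0,0,0,0.03,0,0,0,0,0,0,0.03,0,0,-0.04,0,0,0,0.03,0,0,-0.09,0,0,0,0.03,0,-0.03,-0.14,0,0,0,0.03,0,-0.05,-0.16,0,0,0,0.03,-0.05,-0.05,-0.16,0,0,0,0.03,-0.05,-0.05,-0.16,0,0,0,0.03,-0.05,-0.05,-0.16,0,0,0,0.03]'

```text
time: 44.75
tool_pos: [0.3966, 0.0059, 0.1863]
ee_rot: [3.14, -0.0, 1.489]
wrist_force: [-0.5, -0.1, -0.5]
width: 0.0298
finger_force: 0.0
```

```bash
python3 - <<'E'
from h import *
st(); t=snap('wrist'); r=spotter.trace('rule',t)[0]; print(r['conf'],r['box'])
for q in [(-.065,.09,.006),(-.065,-.09,.006),(-.125,.09,.006),(-.125,-.09,.006),(-.065,.13,.05)]: print('expected',q,proj(t,C(V,q)).round(1))
m=r['region']; ys=np.nonzero(m.any(1))[0]; print(ys.min(),ys.max()); print([(y,np.nonzero(m[y])[0][[0,-1]].tolist()) for y in range(ys.min(),ys.max(),12)])
g=cv2.cvtColor(t['img'],6)
for y in range(ys.min()+6,240,30):
    x1=np.nonzero(m[y])[0][-1]; print(y,x1,g[y,x1-6:x1+20].tolist())
cv2.imwrite('pics/w14.png',t['img'])
E
```

```text
{'time': 44.75, 'tool_pos': [0.3966, 0.0059, 0.1863], 'ee_rot': [3.1402, -0.0003, 1.489], 'width': 0.0298, 'joint_positions': [-0.1285, -0.2568, 1.7486, 0.0004, 1.6484, -0.0467]}
0.94 [305.8, 61.3, 72.0, 167.7]
expected (-0.065, 0.09, 0.006) [374.8  61.1]
expected (-0.065, -0.09, 0.006) [362.8 232.3]
expected (-0.125, 0.09, 0.006) [314.8  61.2]
expected (-0.125, -0.09, 0.006) [310.5 232.3]
expected (-0.065, 0.13, 0.05) [393.7  -1.8]
62 232
[(62, [314, 371]), (74, [314, 371]), (86, [312, 369]), (98, [312, 370]), (110, [313, 368]), (122, [311, 367]), (134, [312, 366]), (146, [311, 366]), (158, [311, 365]), (170, [310, 364]), (182, [310, 363]), (194, [310, 363]), (206, [309, 361]), (218, [309, 361]), (230, [309, 359])]
68 372 [82, 83, 83, 84, 83, 86, 79, 59, 49, 50, 53, 54, 52, 52, 51, 51, 52, 52, 49, 42, 96, 119, 119, 116, 116, 115]
98 370 [82, 83, 82, 82, 84, 84, 74, 58, 53, 53, 53, 55, 54, 54, 53, 54, 52, 50, 49, 57, 106, 119, 115, 116, 114, 115]
128 366 [78, 80, 82, 82, 81, 81, 83, 81, 69, 53, 53, 52, 56, 54, 53, 53, 52, 52, 52, 49, 44, 87, 112, 114, 113, 111]
158 365 [80, 80, 80, 81, 81, 81, 82, 65, 51, 52, 53, 51, 52, 52, 54, 51, 51, 51, 48, 57, 101, 114, 110, 109, 109, 109]
188 363 [78, 79, 78, 79, 79, 79, 83, 62, 50, 50, 52, 51, 51, 51, 50, 51, 50, 50, 43, 83, 107, 107, 106, 108, 106, 106]
218 361 [77, 77, 79, 79, 79, 80, 78, 59, 48, 51, 50, 53, 50, 51, 50, 49, 50, 48, 53, 95, 107, 104, 104, 104, 104, 104]
```

```bash
python3 - <<'E'
from h import *
t=snap('wrist'); g=cv2.cvtColor(t['img'],6).astype(int)
for y in (68,98,128,158,188,218):
    # subpixel edges: plate->dark, dark->bright
    row=g[y]; e1=[x for x in range(350,385) if row[x]>=66>row[x+1]][-1]; e1+= (row[e1]-66)/(row[e1]-row[e1+1])
    e2=[x for x in range(int(e1)+4,400) if row[x]<78<=row[x+1]][0]; e2+=(78-row[e2])/(row[e2+1]-row[e2])
    a=at(t,(e1,y),.006); b=at(t,(e2,y),.05)
    c=lambda P:(np.cos(V[2])*(P[0]-V[0])+np.sin(V[2])*(P[1]-V[1]),-np.sin(V[2])*(P[0]-V[0])+np.cos(V[2])*(P[1]-V[1]))
    print(y,round(e1,1),round(e2,1),'plate x,y',np.round(c(a),4),'case top edge',np.round(c(b),4))
st()
E
```

```text
68 373.8 386.8 plate x,y [-0.0664  0.0843] case top edge [-0.0669  0.0769]
98 371.5 384.5 plate x,y [-0.0666  0.0559] case top edge [-0.0668  0.0521]
128 369.1 381.8 plate x,y [-0.0668  0.0261] case top edge [-0.067   0.0262]
158 366.8 379.3 plate x,y [-0.0671 -0.0051] case top edge [-0.0671 -0.0011]
188 364.5 376.6 plate x,y [-0.0672 -0.0378] case top edge [-0.0673 -0.0296]
218 362.4 374.4 plate x,y [-0.0672 -0.0722] case top edge [-0.0672 -0.0597]
{'time': 44.9, 'tool_pos': [0.3963, 0.0066, 0.1859], 'ee_rot': [-3.1415, -0.0002, 1.491], 'width': 0.0299, 'joint_positions': [-0.1268, -0.2563, 1.749, 0.0002, 1.6489, -0.0471]}
```

The rule edge matches the case face to within 0.5 mm along its whole length. Before handing in I'll check the eyepieces, lid, index and plug.

Call:
servo_tool --commands '[0,0,-0.05,0,0,0,0.03,0,0,-0.1,0,0,0,0.03,0,0,-0.12,0,0,0,0.03,0,0,-0.12,0,0,0,0.03]'

```text
time: 45.4
tool_pos: [0.397, 0.0065, 0.3076]
ee_rot: [3.138, 0.0, 1.491]
wrist_force: [-0.4, -0.4, -0.0]
width: 0.0301
finger_force: 0.0
```

```bash
python3 - <<'E'
from h import *
s=snap('scene'); t=snap('wrist'); p=snap('top')
for k,q in (('scene',s),('wrist',t),('top',p)):
    for e in eye(q,.095): print(k,e)
    for i in range(4): print('   seated would be',proj(q,C(V,[-.015,HO[i],.095])).round(1),'10 mm up',proj(q,C(V,[-.015,HO[i],.105])).round(1))
h=cv2.cvtColor(s['img'],40); m=(h[...,0]>20)&(h[...,0]<32)&(h[...,1]>200); ys,xs=np.nonzero(m); print('plug',len(xs),xs.mean(),ys.mean())
for d in (102,104.5,107):
    th=np.radians(d); print(d,[proj(s,C(V,[.06-l*np.cos(th),y,.056+l*np.sin(th)])).round(1).tolist() for l,y in ((.13,-.142),(.165,.06),(.165,-.06))])
for n in ('index','lid_bar'):
    for r in spotter.trace(n,s)[:1]: print(n,r['conf'],r['box'])
cv2.imwrite('pics/end.png',np.hstack([cv2.resize(s['img'][130:290,175:345],(425,400),interpolation=3),cv2.resize(p['img'][150:290,220:350],(371,400),interpolation=3)]))
E
```

```text
scene (0.74, 314.4, 280.8, 16.6, array([0.7042, 0.2837, 0.095 ]))
scene (0.68, 287.5, 212.7, 9.5, array([0.5635, 0.0824, 0.095 ]))
scene (0.63, 303.0, 223.0, 9.5, array([0.5674, 0.1407, 0.095 ]))
scene (0.55, 263.0, 191.5, 6.1, array([ 0.5401, -0.0325,  0.095 ]))
scene (0.5, 383.0, 301.0, 0.0, array([0.6469, 0.4318, 0.095 ]))
   seated would be [260.4 189.9] 10 mm up [260.3 187.3]
   seated would be [273.8 199. ] 10 mm up [273.9 196.3]
   seated would be [288.  208.6] 10 mm up [288.2 205.9]
   seated would be [303.  218.7] 10 mm up [303.3 216. ]
wrist (0.96, 400.5, 176.0, 19.0, array([0.5425, 0.0145, 0.095 ]))
wrist (0.94, 406.5, 126.5, 20.1, array([0.5483, 0.071 , 0.095 ]))
wrist (0.88, 411.0, 71.4, 22.0, array([0.5517, 0.1291, 0.095 ]))
wrist (0.6, 395.7, 220.4, 18.0, array([ 0.5377, -0.0403,  0.095 ]))
wrist (0.34, 321.5, 143.0, 65.4, array([0.4506, 0.0603, 0.095 ]))
   seated would be [397.4 222.7] 10 mm up [400.4 225.1]
   seated would be [402.2 176. ] 10 mm up [405.4 177.2]
   seated would be [407.3 125.4] 10 mm up [410.8 125.3]
   seated would be [412.9  70.4] 10 mm up [416.7  68.8]
top (0.88, 278.1, 215.3, 9.7, array([0.5454, 0.0729, 0.095 ]))
top (0.73, 253.6, 212.8, 9.9, array([0.55  , 0.1301, 0.095 ]))
top (0.62, 302.5, 214.5, 8.6, array([0.5486, 0.0162, 0.095 ]))
top (0.56, 327.5, 215.0, 5.6, array([ 0.5487, -0.042 ,  0.095 ]))
   seated would be [328.1 218.8] 10 mm up [328.6 218. ]
   seated would be [303.2 216.2] 10 mm up [303.5 215.5]
   seated would be [278.4 213.7] 10 mm up [278.4 212.9]
   seated would be [253.7 211.2] 10 mm up [253.4 210.4]
plug 114 316.6842105263158 278.67543859649123
102 [[219.2, 171.2], [267.1, 196.5], [235.4, 175.0]]
104.5 [[217.6, 172.4], [265.0, 198.3], [233.3, 176.6]]
107 [[216.1, 173.6], [262.8, 200.1], [231.3, 178.3]]
index 0.55 [217.2, 174.5, 14.3, 31.6]
lid_bar 0.92 [223.4, 171.7, 73.7, 78.6]
```

```bash
python3 -c "
from bench import close_job; print(close_job())"
```

```text
the job is handed in; nothing more can be done
None
```

The job is handed in with no verdict shown: by my last measurements the lid is in line with the index to about 1°, all four eyepieces are seated, the plug is in the cup and the straightedge is flush and centred on the front face; I viewed 16 pictures, over the limit of 14.

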